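# Build up the inspection fixture on its pinned base plate

## Task

Build up the inspection fixture in this order: slide the riser block down over the two pins of the base plate, then the nest plate over the same pins with its tongue upwards, then lift the upper bracket straight off the nested pair and seat it over the tongue, centred, and last lay the hold-down frame flat over it, with the bracket's crown standing up through the window and the frame resting on the flanges. Each part must be fully down and square with the base plate before the next one goes on; leave the spare bracket, the standing lens and the small tab bracket where they are.

Things in the scene. Friction and masses are not known exactly. Their poses are not given: they have to be found in the camera images.
- base: Fixed aluminium base plate lying flat, 170 (x) x 80 (y) x 10 mm, with two upright steel locating pins, 10 mm in diameter, at x = +60 and -60 mm, y = 0; their noses taper over the last 8 mm to 4 mm, tips 60 mm above the bench. Origin: centre of the underside, on the bench; x along the line of the pins, z up. Same after half a turn. Place and yaw vary.
- riser: Riser block: loose black block, 150 (x) x 50 (y) x 25 mm high, 0.45 kg, flat on the bench, with two 15 mm through-holes at x = +60 and -60 mm, y = 0, that go over the pins. Origin: centre of the underside; x along its length, z up; same after half a turn. Fully down on the base plate its origin is 10 mm above the base's origin.
- nest: Nest plate: loose aluminium plate, 150 (x) x 50 (y) x 12 mm, 0.3 kg, flat on the bench; two 15 mm through-holes at x = +-60 mm; on the middle of its top a tongue 56 mm long (x), 18 mm high (top at z = 30 mm), 30 mm wide at the foot, 24 at the top. Origin: centre of the underside; x along its length, z up; same after half a turn. Fully down on the riser: 35 mm above the base's origin.
- bracket: Upper of two nested steel hat brackets, 2 mm sheet, 0.1 kg, 64 (x) x 60 mm (y) over the flanges; crown 24 mm high, 38 mm wide at the foot, 30 at the top, with two standoffs 12 mm across and high at x = +-18 mm. Starts 14 mm above the spare, shifted 8 to 14 mm along x. Origin: centre of the flanges' underside; x along the crown. 2 mm play on the tongue; fully down 47 mm above the base's origin.
- frame: Hold-down frame: loose steel rectangular frame, 92 (x) x 62 (y) x 10 mm thick, 0.19 kg, window 76 (x) x 44 (y) mm, flat on the bench. Origin: centre of the underside; x along its longer side, z up; same after half a turn. It fits between the pins and rests on the bracket's flanges; fully down its origin is 49 mm above the base's origin.
- spare: Spare bracket: the lower of the nested pair, loose on the bench, same shape and size as the bracket; from above it shows only as a strip 8 to 14 mm wide at one end of the pair. Origin: centre of the flanges' underside; x along the crown, z up. It stays behind.
- lens: Bystander: loose black spare lens with a dark red band, standing upright beyond the work, 58 mm in diameter at the foot, 32 mm at the top, 88 mm high. Origin: centre of its underside, z up.
- tab: Bystander: small loose steel tab bracket beyond the work, foot 40 x 34 mm, with an upright tab, 33 mm high, at its +x end. Origin: centre of its underside, z up.
Mind the look-alikes: they are no part of the job. Leave any brown or pink look-alike of the base alone.

How it is judged:
By the outcome, as a careful person would: the job done as asked, in the order asked, and still so for the second after the job is handed in, with the robot touching nothing.
It also fails if it takes over 120 s, if anything falls off the work surface, if the arm or the gripper's body presses on something with over 40 N, if the wrist force passes 120 N, or if a joint passes its speed limit or range.

## Robot

A 6-joint arm with a two-finger parallel gripper is mounted at the origin on the work surface. World frame = base frame: x ahead of the robot, y to its left, z up, the work surface at z = 0. Lengths are in m, angles in rad, forces in N, time in s.
With the tool pointing down it reaches from about 0.375 to 0.975 m from the base axis. Payload 3.8 kg.
Tool frame: the origin (TCP) lies midway between the tips of the shut fingers; the grasp point (between the pads) lies 19 mm behind it; z points along the fingers, y is the line along which they close (so a half turn about z gives the same grasp; the last joint's range is limited). The gripper opens to 85 mm and grips with 20 to 120 N. Pads are 22 mm wide; open, the fingers measure 114 mm over their backs; the gripper's body (76 mm by 85 mm) begins 54 mm behind the grasp point. The pads swing forward as they close: fully open they stand 13 mm farther back than shut.
Start: joints at [-1.162, 0.264, 1.604, -0, 1.274, -0.037], TCP at [0.291, -0.609, 0.231] pointing down, gripper open.
Joint ranges: [-2.63, 2.63], [-0.94, 2.18], [0.31, 2.57], [-1.31, 4.45], [0, 2.66], [-2.55, 2.55]. Speed limits (rad/s): [2.57, 2.57, 3.14, 3.14, 3.14, 3.14].

## Interface

Orientations are given as a rotation vector (axis times angle).
In Python, from workcell import bot, read_camera, camera_info, ticket gives the robot as it stands.
- The arm moves only by the tool servo_tool, never from a script. Its argument "targets" is a list of rows, each an object of numbers: "hand": the closure, from -1 (fully open) to 1 (shut); "x", "y", "z": the shift along the tool's x, y, z as a fraction of full scale; "roll": the turn about the tool's z as a fraction of full scale. In form: [{"hand": .., "x": .., "y": .., "z": .., "roll": ..}, ...]. A call has 1 to 10 rows; each row is the pose to reach, as a shift and turn from the pose commanded when the call began, along the tool's axes at that moment, turning the shorter way round; what a row does not reach only later rows make up. Full scale, the value 1, is 50 cm for a shift and 180 degrees for a turn. A row lasts 1/12 s, in which the tool goes at most 41.7 mm and 7.16 degrees, less where a joint would pass 70% of its speed; a pose out of reach is approached as far as the arm can. A call with a number of a shift or a turn outside -1 to 1 is refused whole. A call with a gripper value outside its range is refused whole. The fingers move at their own pace and stop on an object; "grip_force" is the grip in N (left out, the last holds). Time passes only in rows, so rows that repeat a pose let the fingers close. It gives the time, the measured TCP pose, the force, the opening and the grip force at its end, in the units of the state.
- bot.read_state(): the state, without advancing time (a new reading comes with each control period).
- read_camera(name): name is "side" or "top" or "wrist"; returns the picture (384x512x3 uint8, red, green, blue); there is no depth.
- camera_info(name): a dict with "fx", "fy", "cx", "cy" (pixels), "k1" (the pictures are not rectified: a ray, as slopes to the right and down, at radius r is drawn at 1 + k1 r^2 times it, then the intrinsics apply), "eye" and "orientation" of the camera in the world; the wrist camera has in their place "T_tool_cam" (4x4, takes a point from camera to tool coordinates, whose origin is the TCP and whose axes are the flange's). Camera axes: x right, y down, z forward; pixel columns grow to the right and rows downward; lengths in m; the calibration is good to about 2 mm. A picture is of the moment at which its call begins: read the wrist's pose just before it. camera_info takes no time and is no camera call.
- ticket.finish_job(): hands the job in; it is judged then, once.
The state is a dict: "time": time; "q": joint angles; "joint_vel": joint speeds; "joint_torque": joint torques, N m; "tool_pos": TCP position; "tcp_rot": TCP orientation; "wrist_force": force on the tool from outside, world axes, zero at the start; "torque": the same for the moment, N m; "width": opening from 0.0 (shut) to 1.0 (fully open); "grip_force": force on a finger pad.
Only numpy, scipy, OpenCV 4.12 (cv2) and the standard library are available. Lean on these libraries where they do the work, as an engineer would, in place of code of your own. Each camera call takes 0.05 s, during which the arm holds its last target. There are 200 camera calls.

## Working session

There is one attempt and no reset: what is moved stays moved. The work goes in short steps, Python scripts to look and compute and a tool call to move; the robot and the scene stay as the last step left them, time stands still between calls to the robot, and variables do not carry over. Pictures are saved under pics/ and viewed, at most 14 in all, crops included, and the job is handed in when it is done.

Besides the shell and the picture viewer there is one more tool, called after ">>>" in YAML: its name, and indented under it one key for each argument. servo_tool: Moves the arm, as the interface text tells. Its arguments: {"type":"object","properties":{"targets":{"type":"array"},"grip_force":{"type":"number"}},"required":["targets"]}

```bash
mkdir -p pics; ls; python3 - <<'E'
from workcell import bot, read_camera, camera_info
import cv2,numpy as np
print(bot.read_state())
for n in ("top","side","wrist"):
    print(n,camera_info(n))
ims=[read_camera(n) for n in ("top","side","wrist")]
for n,i in zip(("top","side","wrist"),ims): cv2.imwrite(f"pics/{n}0.png",i[:,:,::-1])
cv2.imwrite("pics/a.png",cv2.resize(ims[0],(800,600),interpolation=cv2.INTER_CUBIC)[:,:,::-1])
cv2.imwrite("pics/b.png",cv2.resize(ims[1],(800,600),interpolation=cv2.INTER_CUBIC)[:,:,::-1])
E
```

```text
pics
{'time': 0.0, 'q': array([-1.16187970e+00,  2.64765350e-01,  1.60537081e+00,  8.81509754e-06,
        1.27365401e+00, -3.69151644e-02]), 'joint_vel': array([-1.39157495e-03,  1.77738121e-04,  1.71161864e-03, -8.97324741e-04,
       -6.70932778e-04, -5.94967573e-05]), 'joint_torque': array([ 1.48213308e-03, -5.15093994e+01, -3.67321730e+01,  1.15986209e-04,
        1.26617239e-02, -1.61000173e-05]), 'tool_pos': array([ 0.29077362, -0.60836918,  0.22995549]), 'tcp_rot': array([-3.06175326e+00, -6.94043650e-01,  6.24915688e-04]), 'wrist_force': array([-0.36525907, -0.96017655, -0.09085738]), 'torque': array([-0.00648946, -0.00589072,  0.00010648]), 'grip_force': 0.0, 'width': 0.9989496966825079}
top {'fx': 377.5328454011873, 'fy': 377.5328454011873, 'cx': 251.9083900904784, 'cy': 182.1628020045957, 'k1': -0.007150952328449879, 'eye': array([ 0.3798122 , -0.1941819 ,  1.35676694]), 'orientation': array([-2.14353048,  2.17798026, -0.14647682])}
side {'fx': 392.15219817945064, 'fy': 392.15219817945064, 'cx': 249.17104446051027, 'cy': 196.3430778932708, 'k1': -0.007197621408143891, 'eye': array([0.12195301, 0.80912024, 0.99674837]), 'orientation': array([-0.52018632,  2.66883583, -1.21321276])}
wrist {'fx': 298.63489159388575, 'fy': 298.63489159388575, 'cx': 253.88216353628013, 'cy': 199.74202089608886, 'k1': -0.06473602444641648, 'T_tool_cam': array([[ 1.08725947e-03, -9.50779764e-01, -3.09865549e-01,
         7.92708095e-02],
       [ 9.99999320e-01,  1.16437186e-03, -6.39066469e-05,
        -5.79856716e-04],
       [ 4.21559872e-04, -3.09865269e-01,  9.50780383e-01,
        -1.42311527e-01],
       [ 0.00000000e+00,  0.00000000e+00,  0.00000000e+00,
         1.00000000e+00]])}
```

View pics/a.png

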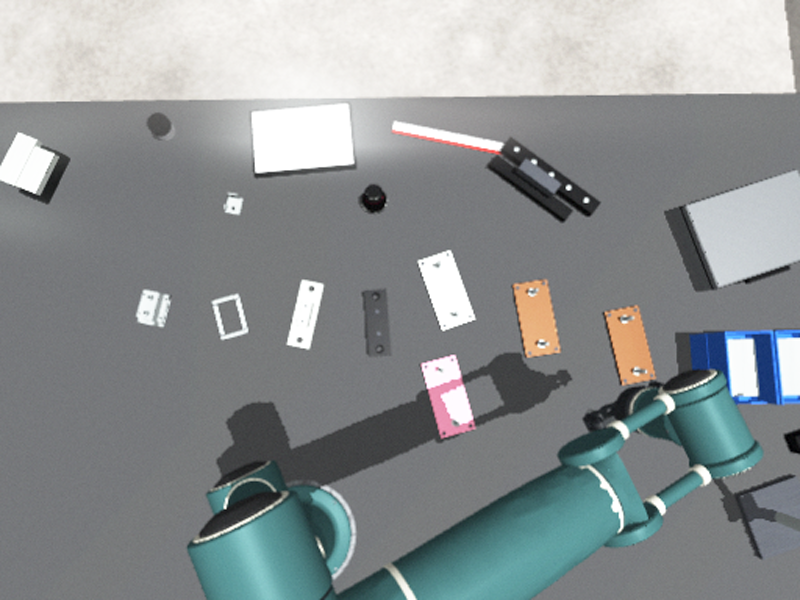

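View pics/b.png

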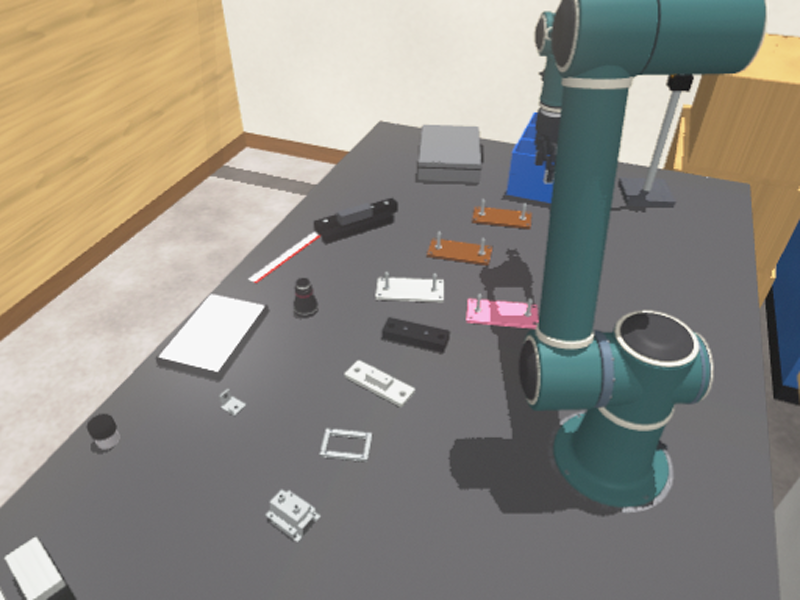

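The top view shows these (pixels in the 800x600 enlargement):
- White base with two pins at (446,290).
- Black riser at (376,322).
- Nest with tongue at (305,314).
- Frame at (230,316).
- Bracket pair at (153,308).
- Tab at (233,203) and lens at (374,198).

Four things could be the base: white (446,290), brown (537,318), brown (629,345) and pink (447,396). Only the white aluminium one fits, since the brown and pink ones are the look-alikes. The side view agrees: the white base is at (410,290).

```bash
cat > h.py <<'E'
import numpy as np, cv2
from scipy.spatial.transform import Rotation as R
from workcell import bot, read_camera, camera_info
def cam(name, st=None):
    c=camera_info(name)
    if name=="wrist":
        T=np.eye(4); T[:3,:3]=R.from_rotvec(st["tcp_rot"]).as_matrix(); T[:3,3]=st["tool_pos"]
        T=T@c["T_tool_cam"]; c["R"],c["eye"]=T[:3,:3],T[:3,3]
    else: c["R"]=R.from_rotvec(c["orientation"]).as_matrix()
    c["K"]=np.array([[c["fx"],0,c["cx"]],[0,c["fy"],c["cy"]],[0,0,1]])
    c["D"]=np.array([c["k1"],0,0,0.]); return c
def ray(c,uv):
    n=cv2.undistortPoints(np.float64(uv).reshape(-1,1,2),c["K"],c["D"]).reshape(-1,2)
    return np.c_[n,np.ones(len(n))]@c["R"].T
def onplane(c,uv,z):
    d=ray(c,uv); return c["eye"]+d*((z-c["eye"][2])/d[:,2])[:,None]
def project(c,P):
    rv=cv2.Rodrigues(c["R"].T)[0]
    return cv2.projectPoints(np.float64(P).reshape(-1,1,3),rv,-c["R"].T@c["eye"],c["K"],c["D"])[0].reshape(-1,2)
def twoview(c1,u1,c2,u2):   # midpoint of the rays, and their gap
    a,b=ray(c1,u1)[0],ray(c2,u2)[0]; s=np.linalg.lstsq(np.c_[a,-b],c2["eye"]-c1["eye"],rcond=None)[0]
    p,q=c1["eye"]+s[0]*a,c2["eye"]+s[1]*b; return (p+q)/2,np.linalg.norm(p-q)
def blobs(mask,amin=100,amax=1e5):
    cs,_=cv2.findContours(mask.astype(np.uint8),cv2.RETR_EXTERNAL,cv2.CHAIN_APPROX_NONE)
    return [k for k in cs if amin<cv2.contourArea(k)<amax]
def shot(tag):
    st=bot.read_state(); im=read_camera("wrist"); cv2.imwrite(f"pics/{tag}.png",im[:,:,::-1])
    np.savez(f"pics/{tag}.npz",p=st["tool_pos"],r=st["tcp_rot"]); return st,im
def load(tag):
    z=np.load(f"pics/{tag}.npz"); return dict(tool_pos=z["p"],tcp_rot=z["r"]),cv2.imread(f"pics/{tag}.png")[:,:,::-1]
def rect(c,k,z):            # world rectangle of a contour on plane z: centre, sizes, yaw of long side (deg)
    p=onplane(c,k.reshape(-1,2),z)[:,:2]; (x,y),(w,h),a=cv2.minAreaRect((p*1000).astype(np.float32))
    if w<h: w,h,a=h,w,a+90
    return np.array([x,y]),(w,h),(a+90)%180-90
def move(goal,yaw=None):    # rows' numbers to reach a world TCP goal with tool x-axis at world yaw (deg)
    st=bot.read_state(); M=R.from_rotvec(st["tcp_rot"]).as_matrix()
    s=M.T@(np.array(goal)-st["tool_pos"])/0.5; y0=np.degrees(np.arctan2(M[1,0],M[0,0]))
    r=0 if yaw is None else -(((yaw-y0)+90)%180-90)/180
    print("now",st["tool_pos"].round(4),"toolx yaw",round(y0,2),"t",round(st["time"],2),"-> xyz",s.round(4),"roll",round(r,4),"dist mm",round(500*np.linalg.norm(s)),"q",st["q"].round(2))
E
python3 - <<'E'
from h import *
im=cv2.imread("pics/top0.png"); c=cam("top"); hsv=cv2.cvtColor(im,cv2.COLOR_BGR2HSV)
for n,m in (("bright",(hsv[...,2]>150)&(hsv[...,1]<60)),("dark",hsv[...,2]<50)):
    for k in blobs(m,60,4000):
        q,s,a=rect(c,k,.012)
        (u,v)=k.reshape(-1,2).mean(0)
        print(n,(round(u),round(v)),q.round(),np.round(s),round(a,1))
E
```

```text
bright (258, 374) [-102. -217.] [82. 18.] 31.2
bright (152, 335) [ 32. 139.] [208.  13.] -65.4
bright (420, 322) [  55. -782.] [50. 22.] 43.7
bright (220, 339) [ 12. -85.] [195.  63.] 6.2
bright (450, 304) [ 114. -889.] [44. 29.] 18.5
bright (389, 317) [  76. -670.] [162.  38.] 27.9
bright (397, 274) [ 218. -712.] [46. 24.] 39.9
bright (426, 257) [ 275. -819.] [43. 29.] 28.2
bright (293, 259) [ 274. -349.] [81. 58.] 21.3
bright (282, 237) [ 353. -312.] [83. 58.] -74.4
bright (475, 235) [ 349. -999.] [127.  62.] -0.5
bright (505, 234) [  351. -1105.] [130.  47.] -5.6
bright (147, 202) [484. 167.] [97. 65.] 15.1
bright (98, 197) [506. 343.] [79. 70.] -12.3
bright (195, 201) [486.  -5.] [155.  56.] -12.7
bright (285, 185) [ 538. -328.] [173.  83.] 18.2
bright (149, 131) [744. 165.] [43. 41.] -10.1
bright (480, 145) [  673. -1065.] [288. 206.] -72.7
bright (17, 105) [852. 649.] [125. 118.] -23.2
dark (153, 326) [ 60. 141.] [192.  36.] -65.5
dark (154, 302) [140. 138.] [113.  17.] -64.7
dark (508, 282) [  184. -1095.] [49. 32.] -5.8
dark (391, 262) [ 262. -705.] [156.  49.] -60.6
dark (438, 242) [ 327. -862.] [107.  24.] -64.2
dark (239, 127) [ 754. -165.] [58. 52.] 43.6
dark (367, 124) [ 760. -629.] [126.  45.] 51.6
dark (341, 122) [ 775. -531.] [217.  40.] 51.7
dark (29, 119) [795. 596.] [111.  60.] -54.9
```

```bash
python3 -c "
from h import *
move([.53,-.25,.23],0)"
```

```text
now [ 0.2908 -0.6085  0.2302] toolx yaw 25.54 t 0.15 -> xyz [ 0.7409 -0.4407  0.0013] roll 0.1419 dist mm 431 q [-1.16  0.26  1.61 -0.    1.27 -0.04]
```

>>> servo_tool:
  targets:
    - {"hand": -1, "x": 0.74, "y": -0.44, "z": 0, "roll": 0.142}
    - {"hand": -1, "x": 0.74, "y": -0.44, "z": 0, "roll": 0.142}
    - {"hand": -1, "x": 0.74, "y": -0.44, "z": 0, "roll": 0.142}
    - {"hand": -1, "x": 0.74, "y": -0.44, "z": 0, "roll": 0.142}
    - {"hand": -1, "x": 0.74, "y": -0.44, "z": 0, "roll": 0.142}
    - {"hand": -1, "x": 0.74, "y": -0.44, "z": 0, "roll": 0.142}
    - {"hand": -1, "x": 0.74, "y": -0.44, "z": 0, "roll": 0.142}
    - {"hand": -1, "x": 0.74, "y": -0.44, "z": 0, "roll": 0.142}
    - {"hand": -1, "x": 0.74, "y": -0.44, "z": 0, "roll": 0.142}
    - {"hand": -1, "x": 0.74, "y": -0.44, "z": 0, "roll": 0.142}

```text
time: 0.98
tool_pos: [0.5226, -0.2609, 0.2311]
tcp_rot: [-3.141, 0.001, 0.0]
wrist_force: [1.1, -0.8, -0.5]
width: 0.993
grip_force: 0.0
```

>>> servo_tool:
  targets:
    - {"hand": -1, "x": 0, "y": 0, "z": 0, "roll": 0}
    - {"hand": -1, "x": 0, "y": 0, "z": 0, "roll": 0}
    - {"hand": -1, "x": 0, "y": 0, "z": 0, "roll": 0}
    - {"hand": -1, "x": 0, "y": 0, "z": 0, "roll": 0}

```text
time: 1.32
tool_pos: [0.5214, -0.2638, 0.231]
tcp_rot: [3.141, -0.002, -0.001]
wrist_force: [-0.3, -1.6, -0.6]
width: 0.998
grip_force: 0.0
```

```bash
python3 -c "
from h import *
st,im=shot('w1')
move([.53,.08,.23],0)
cv2.imwrite('pics/w1b.png',cv2.resize(im,(800,600))[:,:,::-1])"
```

```text
now [ 0.5213 -0.2641  0.2311] toolx yaw -0.12 t 1.37 -> xyz [ 0.016  -0.6882  0.002 ] roll -0.0007 dist mm 344 q [-0.51  0.09  1.8  -0.    1.25  1.06]
```

View pics/w1b.png

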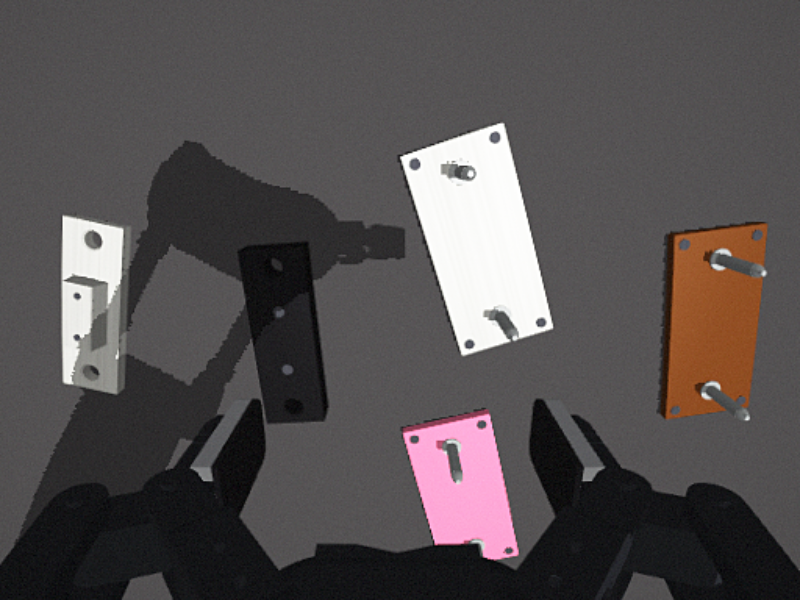

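w1 shows the white base at (475,240) with pins at (460,172) and (505,322). The riser is at (283,335), the nest at (95,300), and the brown and pink decoys are at (715,320) and (460,485). I'll take two more views toward +y.

>>> servo_tool:
  targets:
    - {"hand": -1, "x": 0, "y": -0.26, "z": 0, "roll": 0}
    - {"hand": -1, "x": 0, "y": -0.26, "z": 0, "roll": 0}
    - {"hand": -1, "x": 0, "y": -0.26, "z": 0, "roll": 0}
    - {"hand": -1, "x": 0, "y": -0.26, "z": 0, "roll": 0}
    - {"hand": -1, "x": 0, "y": -0.26, "z": 0, "roll": 0}
    - {"hand": -1, "x": 0, "y": -0.26, "z": 0, "roll": 0}
    - {"hand": -1, "x": 0, "y": -0.26, "z": 0, "roll": 0}
    - {"hand": -1, "x": 0, "y": -0.26, "z": 0, "roll": 0}

```text
time: 2.03
tool_pos: [0.5221, -0.1347, 0.2313]
tcp_rot: [3.141, -0.004, 0.0]
wrist_force: [0.7, -1.0, 0.3]
width: 1.001
grip_force: 0.0
```

```bash
python3 -c "
from h import *
st,im=shot('w2')
cv2.imwrite('pics/w2b.png',cv2.resize(im,(800,600))[:,:,::-1])"
```

>>> servo_tool:
  targets:
    - {"hand": -1, "x": 0, "y": -0.65, "z": 0, "roll": 0}
    - {"hand": -1, "x": 0, "y": -0.65, "z": 0, "roll": 0}
    - {"hand": -1, "x": 0, "y": -0.65, "z": 0, "roll": 0}
    - {"hand": -1, "x": 0, "y": -0.65, "z": 0, "roll": 0}
    - {"hand": -1, "x": 0, "y": -0.65, "z": 0, "roll": 0}
    - {"hand": -1, "x": 0, "y": -0.65, "z": 0, "roll": 0}
    - {"hand": -1, "x": 0, "y": -0.65, "z": 0, "roll": 0}
    - {"hand": -1, "x": 0, "y": -0.65, "z": 0, "roll": 0}
    - {"hand": -1, "x": 0, "y": -0.65, "z": 0, "roll": 0}
    - {"hand": -1, "x": 0, "y": -0.65, "z": 0, "roll": 0}

```text
time: 2.92
tool_pos: [0.5225, 0.193, 0.231]
tcp_rot: [3.141, 0.003, -0.001]
wrist_force: [-0.2, -0.5, -0.0]
width: 1.002
grip_force: 0.0
```

>>> servo_tool:
  targets:
    - {"hand": -1, "x": 0, "y": 0, "z": 0, "roll": 0}
    - {"hand": -1, "x": 0, "y": 0, "z": 0, "roll": 0}
    - {"hand": -1, "x": 0, "y": 0, "z": 0, "roll": 0}

```text
time: 3.17
tool_pos: [0.5225, 0.1905, 0.2312]
tcp_rot: [3.141, -0.004, -0.0]
wrist_force: [0.4, -0.1, -0.6]
width: 0.995
grip_force: 0.0
```

```bash
python3 -c "
from h import *
st,im=shot('w3')
cv2.imwrite('pics/w3b.png',cv2.resize(im,(800,600))[:,:,::-1])"
```

```text
(no output)
```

View pics/w3b.png

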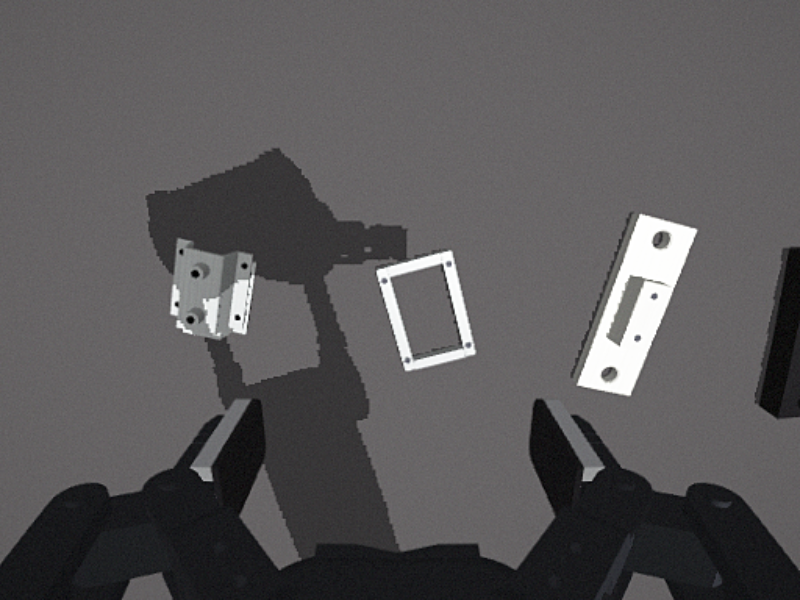

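View pics/w2b.png

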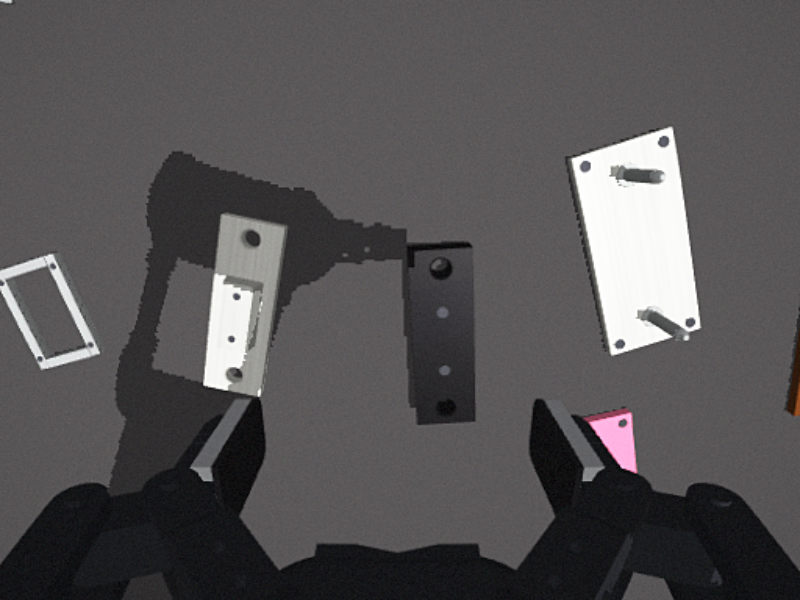

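w2 and w3 show every part with small screw dots that I can triangulate:
- Base: four corner dots.
- Riser: two grey dots at w2 (442,312) and (444,370).
- Nest: two tongue dots at w3 (655,296) and (638,338).
- Frame: four dots.
- Bracket: two standoffs at w3 (196,272) and (190,320). The spare's strip is at the upper end, about (180,243).

```bash
cat >> h.py <<'E'
def dot(im,uv800,half=6,dark=True):  # sub-pixel centroid of the small dot near a point of the 800x600 enlargement
    u,v=np.round(np.array(uv800)*.64).astype(int); g=cv2.cvtColor(np.ascontiguousarray(im),cv2.COLOR_RGB2GRAY).astype(float)
    w=g[v-half:v+half+1,u-half:u+half+1]; w=-w if dark else w
    c=w[half-2:half+3,half-2:half+3]; t=(c.max()+np.median(w))/2
    n,l,s,ce=cv2.connectedComponentsWithStats((w>t).astype(np.uint8))
    k=l[tuple(np.add(np.unravel_index(c.argmax(),c.shape),half-2))]
    ys,xs=np.nonzero(l==k); W=w[ys,xs]-np.median(w)
    return np.array([(xs*W).sum(),(ys*W).sum()])/W.sum()+[u-half,v-half],len(xs)
def pair(A,B,pts):
    out=[]
    for ua,ub,dk in pts:
        a,na=dot(A[1],ua,dark=dk); b,nb=dot(B[1],ub,dark=dk)
        p,g=twoview(cam("wrist",A[0]),a,cam("wrist",B[0]),b); out.append(p); print(a.round(1),na,b.round(1),nb,(p*1000).round(1),"gap",round(g*1000,1))
    return np.array(out)
E
python3 - <<'E'
from h import *
w1,w2,w3=map(load,("w1","w2","w3"))
print("base"); P=pair(w1,w2,[((414,164),(585,167),1),((494,138),(663,142),1),((541,322),(690,322),1),((469,344),(620,344),1)]); print(P.mean(0))
print("riser"); P=pair(w1,w2,[((278,313),(442,313),0),((287,370),(444,370),0)]); print(P.mean(0))
print("nest"); P=pair(w2,w3,[((236,296),(655,296),1),((231,339),(638,338),1)]); print(P.mean(0))
print("frame"); P=pair(w2,w3,[((53,266),(448,264),1),((95,351),(468,345),1),((40,360),(407,360),1)]); print((P[0]+P[2])/2)
im=w1[1][60:240,230:380]; cv2.imwrite("pics/crop.png",cv2.resize(im,None,fx=3.3,fy=3.3,interpolation=cv2.INTER_CUBIC)[:,:,::-1])
E
```

```text
base
[265.1 104.6] 43 [374.2 106. ] 39 [ 598.7 -276.5   10.1] gap 0.3
[316.3  87.6] 39 [424.3  90.2] 41 [ 617.9 -335.5    9.2] gap 0.2
[345.7 206. ] 27 [441.3 206.1] 29 [ 473.5 -382.3   10.6] gap 0.1
[300. 220.] 28 [396.3 219.9] 30 [ 453.9 -323.9    9.8] gap 0.2
[ 0.53599098 -0.32952109  0.00991639]
riser
[178.9 200.1] 20 [282.9 199.6] 36 [ 485.9 -170.2   21.9] gap 1.3
[183.5 236.2] 32 [284.2 236.6] 33 [ 437.7 -173.    25.3] gap 0.2
[ 0.46182146 -0.17159375  0.02357623]
nest
[151.  189.5] 16 [418.4 189.2] 13 [502.4 -10.1  29.8] gap 0.5
[147.7 216.6] 13 [407.5 216.1] 13 [467.3  -2.   29.7] gap 0.4
[ 0.48485907 -0.00606747  0.02974067]
frame
[ 33.5 170. ] 10 [286.9 168.5] 10 [523.4 149.9   9.7] gap 0.3
[ 61.9 226.1] 12 [299.2 220.2] 8 [447.4 130.1   3.8] gap 8.8
[ 25.2 229.1] 6 [260.3 230.2] 7 [440.3 182.4   9.6] gap 0.1
[0.48187577 0.16616685 0.0096674 ]
```

View pics/crop.png

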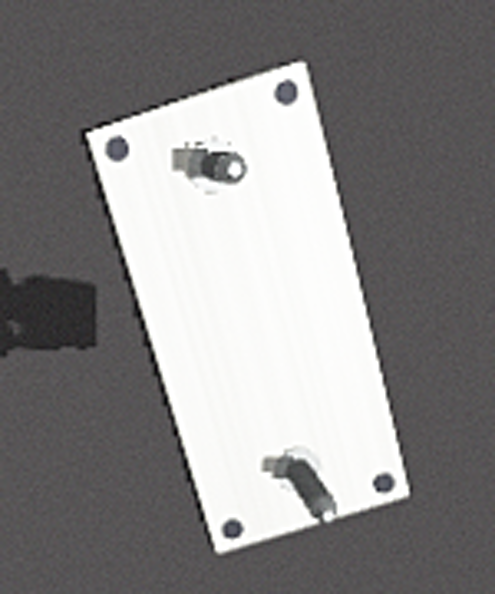

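The crop confirms the target base: white plate, two steel pins and four dark screws. The measured base is at (536.0, -329.5) mm with yaw 18.05° and its top at 10 mm. The part heights also match the text.

```bash
python3 - <<'E'
from h import *
w1,w2,w3=map(load,("w1","w2","w3"))
c=cam("wrist",w2[0]); p=onplane(c,[[282.9,199.6],[284.2,236.6]],.025); print("dots w2",(p*1000).round(1), np.degrees(np.arctan2(*(p[0]-p[1])[[1,0]])))
hsv=cv2.cvtColor(np.ascontiguousarray(w2[1]),cv2.COLOR_RGB2GRAY)
print(hsv[180:190,255:310:3].tolist()[5], hsv[150:280:6,295].tolist())
for uv in ((440,268),(445,407)):
    d,n=dot(w2[1],uv,half=12); print(d,n,onplane(c,[d],.025)*1000)
m=cv2.inRange(hsv,26,60); m=cv2.morphologyEx(m,cv2.MORPH_OPEN,np.ones((3,3)))
for k in blobs(m,1500,8000): print(k.reshape(-1,2).mean(0),rect(c,k,.025))
move([.4618,-.172,.12],3)
E
```

```text
dots w2 [[ 487.6 -169.9   25. ]
 [ 437.7 -173.    25. ]] 3.5915384447212206
[92, 43, 41, 60, 61, 55, 61, 58, 60, 57, 67, 66, 60, 68, 68, 69, 85, 88, 90] [90, 16, 75, 76, 68, 65, 66, 65, 63, 54, 52, 51, 51, 50, 45, 43, 47, 42, 40, 40, 65, 95]
[282.80486641 173.63072519] 89 [[ 520.23519142 -168.85063608   25.        ]]
[285.23875278 260.37639198] 93 [[ 403.23149841 -175.4847772    25.        ]]
now [0.5225 0.1906 0.2313] toolx yaw -0.15 t 3.22 -> xyz [-0.1196  0.7254  0.2227] roll -0.0175 dist mm 384 q [ 0.31  0.04  1.86 -0.    1.24  1.88]
```

>>> servo_tool:
  targets:
    - {"hand": -1, "x": -0.12, "y": 0.725, "z": 0.22, "roll": -0.02}
    - {"hand": -1, "x": -0.12, "y": 0.725, "z": 0.22, "roll": -0.02}
    - {"hand": -1, "x": -0.12, "y": 0.725, "z": 0.22, "roll": -0.02}
    - {"hand": -1, "x": -0.12, "y": 0.725, "z": 0.22, "roll": -0.02}
    - {"hand": -1, "x": -0.12, "y": 0.725, "z": 0.22, "roll": -0.02}
    - {"hand": -1, "x": -0.12, "y": 0.725, "z": 0.22, "roll": -0.02}
    - {"hand": -1, "x": -0.12, "y": 0.725, "z": 0.22, "roll": -0.02}
    - {"hand": -1, "x": -0.12, "y": 0.725, "z": 0.22, "roll": -0.02}
    - {"hand": -1, "x": -0.12, "y": 0.725, "z": 0.22, "roll": -0.02}
    - {"hand": -1, "x": -0.12, "y": 0.725, "z": 0.22, "roll": -0.02}

```text
time: 4.05
tool_pos: [0.4595, -0.1755, 0.1197]
tcp_rot: [3.139, 0.089, -0.004]
wrist_force: [-0.1, 0.7, 0.3]
width: 1.0
grip_force: 0.0
```

>>> servo_tool:
  targets:
    - {"hand": -1, "x": 0, "y": 0, "z": 0, "roll": 0}
    - {"hand": -1, "x": 0, "y": 0, "z": 0, "roll": 0}
    - {"hand": -1, "x": 0, "y": 0, "z": 0, "roll": 0}

```text
time: 4.3
tool_pos: [0.4625, -0.1698, 0.1218]
tcp_rot: [-3.14, -0.098, -0.001]
wrist_force: [0.2, 0.3, -0.2]
width: 1.003
grip_force: 0.0
```

```bash
python3 - <<'E'
from h import *
st,im=shot("w4"); c=cam("wrist",st)
uv=project(c,[[.4876,-.1699,.025],[.4377,-.173,.025]])/.64; print(uv)
for k in range(2):
    try: d,n=dot(im,uv[k],half=8,dark=False); print(d/.64,n,onplane(c,[d],.025)*1000)
    except Exception as e: print(e)
move([.4624,-.1718,.004],3.4)
E
```

```text
[[400.83426413 268.75750287]
 [400.47339769 356.74651259]]
[403.4457687  264.10241788] 25 [[ 490.16420969 -171.09673337   25.        ]]
[400.09077905 356.37654049] 73 [[ 437.90974271 -172.77274427   25.        ]]
now [ 0.4627 -0.1695  0.122 ] toolx yaw 3.63 t 4.35 -> xyz [-0.0012  0.0046  0.2359] roll 0.0013 dist mm 118 q [-0.4   0.02  2.1   0.    1.03  1.11]
```

>>> servo_tool:
  targets:
    - {"hand": -1, "x": 0, "y": 0.0045, "z": 0.1}
    - {"hand": -1, "x": 0, "y": 0.0045, "z": 0.17}
    - {"hand": -1, "x": 0, "y": 0.0045, "z": 0.21}
    - {"hand": -1, "x": 0, "y": 0.0045, "z": 0.236}
    - {"hand": -1, "x": 0, "y": 0.0045, "z": 0.236}
    - {"hand": 1, "x": 0, "y": 0.0045, "z": 0.236}
    - {"hand": 1, "x": 0, "y": 0.0045, "z": 0.236}
    - {"hand": 1, "x": 0, "y": 0.0045, "z": 0.236}
    - {"hand": 1, "x": 0, "y": 0.0045, "z": 0.236}
    - {"hand": 1, "x": 0, "y": 0.0045, "z": 0.236}
  grip_force: 50

```text
invalid input
```

>>> servo_tool:
  targets:
    - {"hand": 1, "x": 0, "y": 0, "z": 0}
    - {"hand": 1, "x": 0, "y": 0, "z": 0}
    - {"hand": 1, "x": 0, "y": 0, "z": 0}
    - {"hand": 1, "x": 0, "y": 0, "z": 0}

```text
invalid input
```

>>> servo_tool:
  targets:
    - {"hand": -1, "x": 0, "y": 0.0045, "z": 0.1, "roll": 0}
    - {"hand": -1, "x": 0, "y": 0.0045, "z": 0.17, "roll": 0}
    - {"hand": -1, "x": 0, "y": 0.0045, "z": 0.21, "roll": 0}
    - {"hand": -1, "x": 0, "y": 0.0045, "z": 0.236, "roll": 0}
    - {"hand": -1, "x": 0, "y": 0.0045, "z": 0.236, "roll": 0}
    - {"hand": 1, "x": 0, "y": 0.0045, "z": 0.236, "roll": 0}
    - {"hand": 1, "x": 0, "y": 0.0045, "z": 0.236, "roll": 0}
    - {"hand": 1, "x": 0, "y": 0.0045, "z": 0.236, "roll": 0}
    - {"hand": 1, "x": 0, "y": 0.0045, "z": 0.236, "roll": 0}
    - {"hand": 1, "x": 0, "y": 0.0045, "z": 0.236, "roll": 0}
  grip_force: 50

```text
time: 5.18
tool_pos: [0.4644, -0.1729, 0.0055]
tcp_rot: [3.139, 0.098, 0.006]
wrist_force: [0.6, 3.2, 7.1]
width: 0.57
grip_force: 55.2
```

>>> servo_tool:
  targets:
    - {"hand": 1, "x": 0, "y": 0, "z": 0, "roll": 0}
    - {"hand": 1, "x": 0, "y": 0, "z": 0, "roll": 0}
    - {"hand": 1, "x": 0, "y": 0, "z": 0, "roll": 0}
    - {"hand": 1, "x": 0, "y": 0, "z": 0, "roll": 0}

```text
time: 5.52
tool_pos: [0.4644, -0.1729, 0.0055]
tcp_rot: [3.139, 0.098, 0.006]
wrist_force: [0.7, 3.5, 7.2]
width: 0.57
grip_force: 55.2
```

>>> servo_tool:
  targets:
    - {"hand": 1, "x": 0, "y": 0, "z": -0.05, "roll": 0}
    - {"hand": 1, "x": 0, "y": 0, "z": -0.12, "roll": 0}
    - {"hand": 1, "x": 0, "y": 0, "z": -0.2, "roll": 0}
    - {"hand": 1, "x": 0, "y": 0, "z": -0.2, "roll": 0}
    - {"hand": 1, "x": 0, "y": 0, "z": -0.2, "roll": 0}
    - {"hand": 1, "x": 0, "y": 0, "z": -0.2, "roll": 0}

```text
time: 6.02
tool_pos: [0.4611, -0.1722, 0.1025]
tcp_rot: [-3.139, -0.098, 0.002]
wrist_force: [-0.9, 1.1, -6.3]
width: 0.572
grip_force: 55.4
```

```bash
python3 - <<'E'
from h import *
st,im=shot("w5"); c=cam("wrist",st); print({k:np.round(v,3) for k,v in st.items()})
M=R.from_rotvec(st["tcp_rot"]).as_matrix()
print(project(c,(M@np.array([[.06,0,-.02],[.025,0,-.02],[.075,.025,-.02],[.075,-.025,-.02]]).T).T+st["tool_pos"])/.64)
cv2.imwrite('pics/w5b.png',cv2.resize(im,(800,600))[:,:,::-1])
E
```

```text
{'time': np.float64(6.017), 'q': array([-0.408,  0.04 ,  2.115, -0.   ,  0.989,  1.101]), 'joint_vel': array([-0.001,  0.029,  0.034, -0.001,  0.003,  0.   ]), 'joint_torque': array([-1.3000e-02, -3.8806e+01, -3.6742e+01, -3.0000e-03, -2.1400e-01,
        0.0000e+00]), 'tool_pos': array([ 0.461, -0.172,  0.103]), 'tcp_rot': array([-3.139e+00, -9.800e-02,  2.000e-03]), 'wrist_force': array([-0.908,  1.115, -6.3  ]), 'torque': array([ 0.022,  0.049, -0.026]), 'grip_force': np.float64(55.406), 'width': np.float64(0.572)}
[[398.53263902 236.66865146]
 [398.25067269 359.37343657]
 [497.05800244 178.19766434]
 [300.23586181 177.94295085]]
```

View pics/w5b.png

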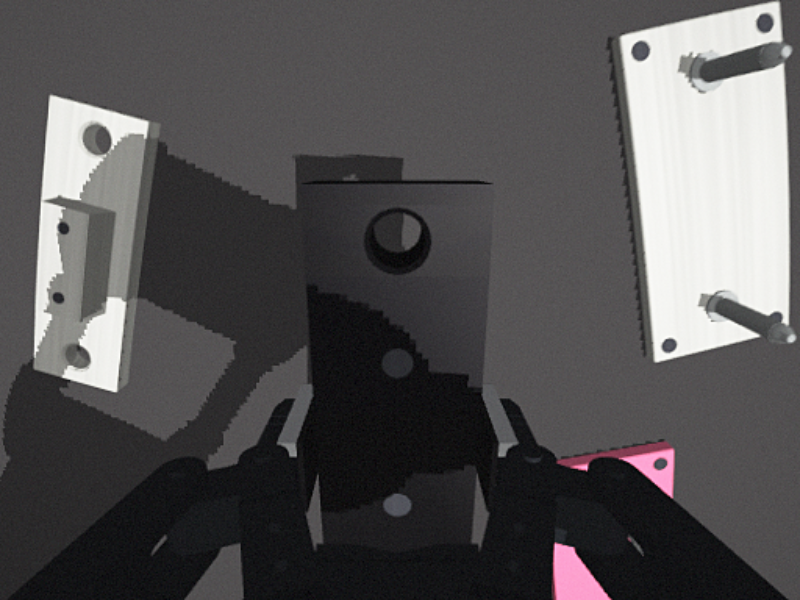

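The in-hand view shows the riser square in the jaws. Its hole is at (397.5,240) against a predicted (398.5,237), so it sits about 1.1 mm back along tool x and centred in y.

```bash
python3 -c "
from h import *
move([.537,-.3292,.1025],18.05)"
```

```text
now [ 0.4602 -0.1718  0.1014] toolx yaw 3.58 t 6.07 -> xyz [ 0.1337  0.3239 -0.0033] roll -0.0804 dist mm 175 q [-0.41  0.04  2.12 -0.    0.99  1.1 ]
```

>>> servo_tool:
  targets:
    - {"hand": 1, "x": 0.03, "y": 0.07, "z": 0, "roll": -0.02}
    - {"hand": 1, "x": 0.065, "y": 0.16, "z": 0, "roll": -0.04}
    - {"hand": 1, "x": 0.1, "y": 0.24, "z": 0, "roll": -0.06}
    - {"hand": 1, "x": 0.125, "y": 0.3, "z": 0, "roll": -0.08}
    - {"hand": 1, "x": 0.1337, "y": 0.3239, "z": 0, "roll": -0.0804}
    - {"hand": 1, "x": 0.1337, "y": 0.3239, "z": 0, "roll": -0.0804}
    - {"hand": 1, "x": 0.1337, "y": 0.3239, "z": 0, "roll": -0.0804}
    - {"hand": 1, "x": 0.1337, "y": 0.3239, "z": 0, "roll": -0.0804}

```text
time: 6.73
tool_pos: [0.5369, -0.3282, 0.1003]
tcp_rot: [-3.098, -0.491, 0.007]
wrist_force: [-0.2, 0.6, -6.4]
width: 0.573
grip_force: 55.7
```

```bash
python3 - <<'E'
from h import *
move([.537,-.3292,.072],18.05)
st,im=shot("w6"); c=cam("wrist",st); M=R.from_rotvec(st["tcp_rot"]).as_matrix(); print(M.round(4).tolist())
print("base corners/pin",project(c,[[.5931,-.3109,.06],[.598,-.2765,.0099],[.618,-.3355,.0099]])/.64)
cv2.imwrite('pics/w6b.png',cv2.resize(im,(800,600))[:,:,::-1])
E
```

```text
now [ 0.5369 -0.3282  0.1003] toolx yaw 18.02 t 6.73 -> xyz [-0.0002  0.0023  0.0567] roll -0.0001 dist mm 28 q [-0.59  0.29  1.82  0.    1.03  0.67]
[[0.9509, 0.3094, -0.005], [0.3094, -0.9509, 0.0037], [-0.0036, -0.0051, -1.0]]
base corners/pin [[401.30101674 215.51851529]
 [336.09160034 171.39373737]
 [465.84773428 169.96183958]]
```

View pics/w6b.png

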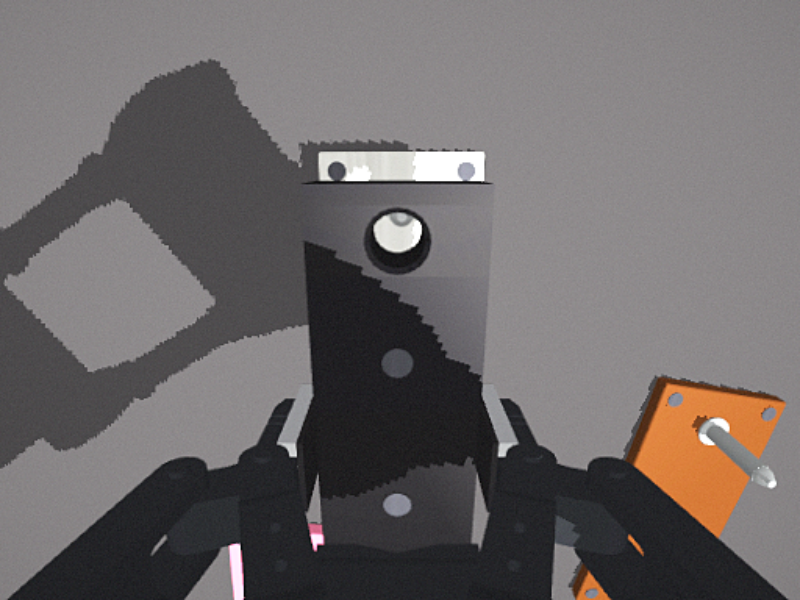

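The base dots at (336,171) and (466,171) land where predicted, and the pin tip shows in the hole at (401,217). I need 1.1 mm more in y, then I can go down.

>>> servo_tool:
  targets:
    - {"hand": 1, "x": 0, "y": 0.0023, "z": 0, "roll": 0}
    - {"hand": 1, "x": 0, "y": 0.0023, "z": 0.02, "roll": 0}
    - {"hand": 1, "x": 0, "y": 0.0023, "z": 0.04, "roll": 0}
    - {"hand": 1, "x": 0, "y": 0.0023, "z": 0.06, "roll": 0}
    - {"hand": 1, "x": 0, "y": 0.0023, "z": 0.08, "roll": 0}
    - {"hand": 1, "x": 0, "y": 0.0023, "z": 0.1, "roll": 0}
    - {"hand": 1, "x": 0, "y": 0.0023, "z": 0.1, "roll": 0}

```text
time: 7.37
tool_pos: [0.5373, -0.3296, 0.0496]
tcp_rot: [-3.099, -0.492, 0.007]
wrist_force: [-0.7, 0.7, -5.3]
width: 0.57
grip_force: 55.6
```

```bash
python3 -c "
from h import *
s=bot.read_state(); print(s['wrist_force'],s['torque'])
move([.537,-.3292,.016],18.05)"
```

```text
[-0.70020401  0.65857093 -5.25212232] [ 0.05032869  0.06051098 -0.00476323]
now [ 0.5373 -0.3296  0.0496] toolx yaw 18.06 t 7.37 -> xyz [-0.0001 -0.0006  0.0672] roll 0.0001 dist mm 34 q [-0.59  0.35  1.85 -0.    0.95  0.67]
```

Both pins are in, with no side force. Next I lower the rest of the way and release.

>>> servo_tool:
  targets:
    - {"hand": 1, "x": 0, "y": 0, "z": 0.02, "roll": 0}
    - {"hand": 1, "x": 0, "y": 0, "z": 0.04, "roll": 0}
    - {"hand": 1, "x": 0, "y": 0, "z": 0.055, "roll": 0}
    - {"hand": 1, "x": 0, "y": 0, "z": 0.067, "roll": 0}
    - {"hand": 1, "x": 0, "y": 0, "z": 0.067, "roll": 0}
    - {"hand": 1, "x": 0, "y": 0, "z": 0.067, "roll": 0}

```text
time: 7.87
tool_pos: [0.5394, -0.3311, 0.0192]
tcp_rot: [-3.102, -0.493, 0.001]
wrist_force: [-1.5, 1.5, -6.2]
width: 0.572
grip_force: 55.5
```

>>> servo_tool:
  targets:
    - {"hand": -0.2, "x": 0, "y": 0, "z": 0, "roll": 0}
    - {"hand": -0.6, "x": 0, "y": 0, "z": 0, "roll": 0}
    - {"hand": -1, "x": 0, "y": 0, "z": 0, "roll": 0}
    - {"hand": -1, "x": 0, "y": 0, "z": 0, "roll": 0}
    - {"hand": -1, "x": 0, "y": 0, "z": 0, "roll": 0}
    - {"hand": -1, "x": 0, "y": 0, "z": 0, "roll": 0}

```text
time: 8.37
tool_pos: [0.54, -0.3315, 0.0206]
tcp_rot: [3.102, 0.493, 0.002]
wrist_force: [-0.3, 1.0, -0.1]
width: 0.998
grip_force: 0.0
```

>>> servo_tool:
  targets:
    - {"hand": -1, "x": 0, "y": 0, "z": -0.05, "roll": 0}
    - {"hand": -1, "x": 0, "y": 0, "z": -0.2, "roll": 0}
    - {"hand": -1, "x": 0, "y": 0, "z": -0.2, "roll": 0}
    - {"hand": -1, "x": 0, "y": 0, "z": -0.2, "roll": 0}
    - {"hand": -1, "x": 0, "y": 0, "z": -0.2, "roll": 0}

```text
time: 8.78
tool_pos: [0.5418, -0.3327, 0.1237]
tcp_rot: [3.098, 0.492, 0.009]
wrist_force: [0.0, 0.3, -0.4]
width: 1.0
grip_force: 0.0
```

```bash
python3 - <<'E'
from h import *
st,im=shot("w7"); move([.485,-.006,.12],-13)
cv2.imwrite('pics/w7b.png',cv2.resize(im,(800,600))[:,:,::-1])
E
```

```text
now [ 0.5402 -0.3316  0.1211] toolx yaw 18.05 t 8.83 -> xyz [ 0.0969 -0.6533  0.001 ] roll 0.1725 dist mm 330 q [-0.59  0.27  1.8   0.    1.06  0.67]
```

View pics/w7b.png

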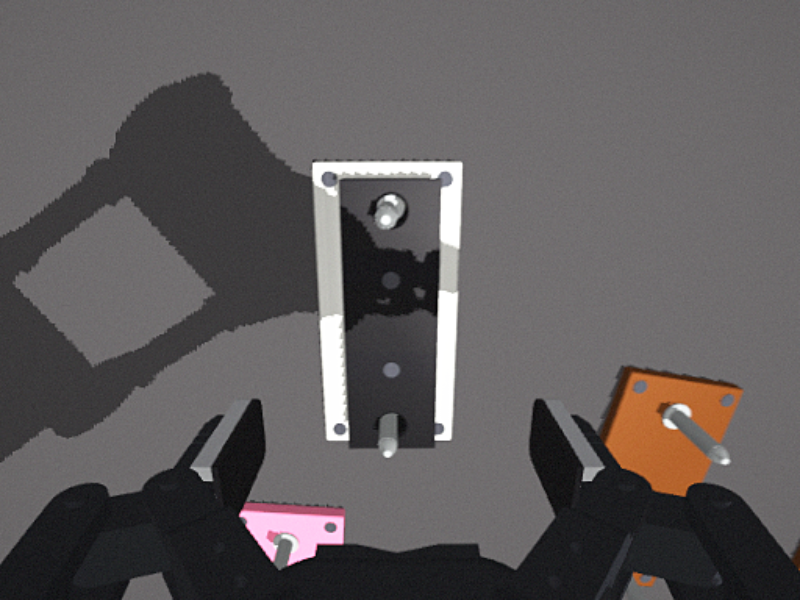

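w7 shows the riser over both pins and square on the base, with dots at (391,281) and (391,370). I'll check its height and position from this view.

```bash
python3 - <<'E'
from h import *
st,im=load("w7"); c=cam("wrist",st)
def chk(pts,z,dark):
    q=np.array([dot(im,p,half=8,dark=dark)[0] for p in pts]); P=onplane(c,q,z)*1000; d=P[0]-P[-1]
    print("z",z,P.mean(0).round(1),"len",np.linalg.norm(d).round(2),"yaw",np.degrees(np.arctan2(d[1],d[0])).round(2))
chk([(391,281),(391,370)],.035,False); chk([(391,281),(391,370)],.040,False)
chk([(446,179),(439,428),(340,428),(330,179)],.0099,True); chk([(446,179),(439,428)],.0099,True)
c6=cam("wrist",load("w2")[0]); 
E
```

```text
z 0.035 [ 537.7 -330.6   35. ] len 49.91 yaw 18.16
z 0.04 [ 539.4 -330.1   40. ] len 48.83 yaw 18.16
z 0.0099 [ 534.6 -328.1    9.9] len 59.24 yaw -73.8
z 0.0099 [ 543.2 -356.3    9.9] len 150.44 yaw 17.73
```

>>> servo_tool:
  targets:
    - {"hand": -1, "x": 0.02, "y": -0.09, "z": 0, "roll": 0.04}
    - {"hand": -1, "x": 0.04, "y": -0.18, "z": 0, "roll": 0.08}
    - {"hand": -1, "x": 0.05, "y": -0.26, "z": 0, "roll": 0.11}
    - {"hand": -1, "x": 0.0969, "y": -0.653, "z": 0, "roll": 0.1725}
    - {"hand": -1, "x": 0.0969, "y": -0.653, "z": 0, "roll": 0.1725}
    - {"hand": -1, "x": 0.0969, "y": -0.653, "z": 0, "roll": 0.1725}
    - {"hand": -1, "x": 0.0969, "y": -0.653, "z": 0, "roll": 0.1725}
    - {"hand": -1, "x": 0.0969, "y": -0.653, "z": 0, "roll": 0.1725}
    - {"hand": -1, "x": 0.0969, "y": -0.653, "z": 0, "roll": 0.1725}
    - {"hand": -1, "x": 0.0969, "y": -0.653, "z": 0, "roll": 0.1725}

```text
time: 9.67
tool_pos: [0.4822, -0.0037, 0.1178]
tcp_rot: [3.122, -0.348, -0.006]
wrist_force: [-0.3, -0.1, 0.7]
width: 0.999
grip_force: 0.0
```

>>> servo_tool:
  targets:
    - {"hand": -1, "x": 0, "y": 0, "z": 0, "roll": 0}
    - {"hand": -1, "x": 0, "y": 0, "z": 0, "roll": 0}
    - {"hand": -1, "x": 0, "y": 0, "z": 0, "roll": 0}
    - {"hand": -1, "x": 0, "y": 0, "z": 0, "roll": 0}

```text
time: 10.0
tool_pos: [0.4845, -0.007, 0.1195]
tcp_rot: [3.121, -0.359, -0.001]
wrist_force: [-1.1, -0.5, -0.6]
width: 1.0
grip_force: 0.0
```

```bash
python3 - <<'E'
from h import *
st,im=shot("w8"); c=cam("wrist",st)
uv=project(c,[[.5024,-.0101,.0298],[.4673,-.002,.0298]])/.64; print(uv)
for k in range(2):
    d,n=dot(im,uv[k],half=7); print(d/.64,n,onplane(c,[d],.0298)*1000)
move([.485,-.006,.001],-13)
E
```

```text
[[395.35295388 284.50492825]
 [395.49001633 349.46722994]]
[395.26900056 285.43058649] 35 [[501.93168561  -9.94666091  29.8       ]]
[395.34571723 348.61164861] 33 [[467.80129078  -2.03716532  29.8       ]]
now [ 0.4845 -0.0068  0.1196] toolx yaw -13.12 t 10.05 -> xyz [ 0.0006 -0.0019  0.2372] roll -0.0006 dist mm 119 q [-0.07  0.    2.12 -0.    1.02  1.73]
```

The riser is fully down: its dot spacing is 49.9 mm at z=35, and its yaw is 18.2°. The nest measures (484.9, -6.0) with yaw -13.05°, so I'm descending on it.

>>> servo_tool:
  targets:
    - {"hand": -1, "x": 0.0005, "y": -0.0018, "z": 0.1, "roll": 0}
    - {"hand": -1, "x": 0.0005, "y": -0.0018, "z": 0.17, "roll": 0}
    - {"hand": -1, "x": 0.0005, "y": -0.0018, "z": 0.21, "roll": 0}
    - {"hand": -1, "x": 0.0005, "y": -0.0018, "z": 0.233, "roll": 0}
    - {"hand": -1, "x": 0.0005, "y": -0.0018, "z": 0.233, "roll": 0}
    - {"hand": -1, "x": 0.0005, "y": -0.0018, "z": 0.233, "roll": 0}

```text
time: 10.55
tool_pos: [0.4851, -0.0053, 0.0034]
tcp_rot: [3.121, -0.357, -0.001]
wrist_force: [0.6, 0.6, 0.9]
width: 0.999
grip_force: 0.0
```

>>> servo_tool:
  targets:
    - {"hand": 1, "x": 0, "y": 0, "z": 0, "roll": 0}
    - {"hand": 1, "x": 0, "y": 0, "z": 0, "roll": 0}
    - {"hand": 1, "x": 0, "y": 0, "z": 0, "roll": 0}
    - {"hand": 1, "x": 0, "y": 0, "z": 0, "roll": 0}
    - {"hand": 1, "x": 0, "y": 0, "z": 0, "roll": 0}
    - {"hand": 1, "x": 0, "y": 0, "z": 0, "roll": 0}
    - {"hand": 1, "x": 0, "y": 0, "z": 0, "roll": 0}
  grip_force: 50

```text
time: 11.13
tool_pos: [0.4867, -0.0051, 0.0056]
tcp_rot: [3.121, -0.355, 0.006]
wrist_force: [-1.4, -1.1, 8.0]
width: 0.559
grip_force: 50.3
```

>>> servo_tool:
  targets:
    - {"hand": 1, "x": 0, "y": 0, "z": -0.04, "roll": 0}
    - {"hand": 1, "x": 0, "y": 0, "z": -0.1, "roll": 0}
    - {"hand": 1, "x": 0, "y": 0, "z": -0.2, "roll": 0}
    - {"hand": 1, "x": 0, "y": 0, "z": -0.2, "roll": 0}
    - {"hand": 1, "x": 0, "y": 0, "z": -0.2, "roll": 0}
    - {"hand": 1, "x": 0, "y": 0, "z": -0.2, "roll": 0}

```text
time: 11.63
tool_pos: [0.485, -0.0048, 0.1037]
tcp_rot: [-3.121, 0.355, -0.003]
wrist_force: [-0.3, -0.3, -4.0]
width: 0.558
grip_force: 53.2
```

```bash
python3 - <<'E'
from h import *
st,im=shot("w9"); c=cam("wrist",st)
M=R.from_rotvec(st["tcp_rot"]).as_matrix()
f=lambda P:project(c,(M@np.array(P).T).T+st["tool_pos"])/.64
print("hole",f([[.06,0,-.009]]),"edge",f([[.075,.025,-.009],[.075,-.025,-.009]]),"dots",f([[.018,0,-.027],[-.018,0,-.027]]))
cv2.imwrite('pics/w9b.png',cv2.resize(im,(800,600))[:,:,::-1])
E
```

```text
hole [[397.89138442 230.21382708]] edge [[488.40581629 176.28334863]
 [307.55496418 176.05947242]] dots [[397.74264096 392.5089168 ]
 [397.52078192 498.55687772]]
```

View pics/w9b.png

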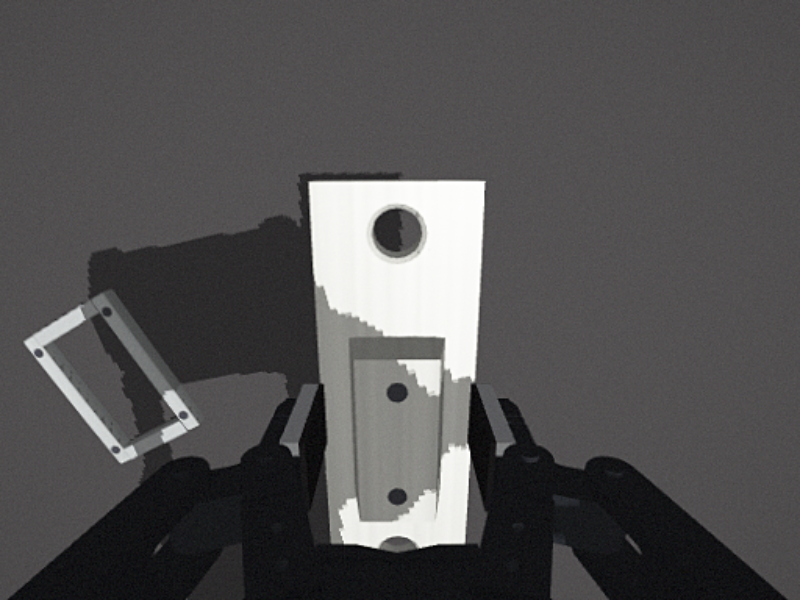

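```bash
python3 - <<'E'
from h import *
st,im=load("w9"); c=cam("wrist",st)
M=R.from_rotvec(st["tcp_rot"]).as_matrix()
def tf(px,zt): # ray to tool plane z=zt
    d=ray(c,np.array(px)*.64)@M; e=M.T@(c["eye"]-st["tool_pos"]); return (e+d*((zt-e[2])/d[:,2])[:,None])[:,:2]*1000
dd=[dot(im,p,half=8)[0]/.64 for p in ((397,393),(397,497))]; print(dd)
for z in (-.009,-.007,-.005):
    print(z,"hole",tf([[397.5,233.5]],z).round(1),"edge",tf([[309,181],[485,181]],z).round(1).tolist(),"dots",tf(dd,z-.018).round(1).tolist())
s=bot.read_state(); print(s["tool_pos"],s["tcp_rot"])
move([.536,-.3295,.1035],18.1)
E
```

```text
[array([396.49914319, 391.89866258]), array([396.74380165, 496.06508264])]
-0.009 hole [[59.1 -0.1]] edge [[73.7, -24.7], [73.7, 24.1]] dots [[18.2, -0.3], [-17.1, -0.2]]
-0.007 hole [[58.8 -0.1]] edge [[73.6, -25.0], [73.6, 24.5]] dots [[17.1, -0.3], [-18.7, -0.2]]
-0.005 hole [[58.5 -0.1]] edge [[73.5, -25.4], [73.6, 24.9]] dots [[16.1, -0.3], [-20.4, -0.2]]
[ 0.48356033 -0.00474096  0.10215482] [ 3.12134100e+00 -3.55458915e-01 -2.79178678e-03]
now [ 0.4836 -0.0047  0.1022] toolx yaw -12.99 t 11.68 -> xyz [ 0.2482  0.6093 -0.003 ] roll -0.1727 dist mm 329 q [-0.06  0.02  2.13  0.    0.99  1.74]
```

>>> servo_tool:
  targets:
    - {"hand": 1, "x": 0.02, "y": 0.05, "z": 0, "roll": -0.02}
    - {"hand": 1, "x": 0.05, "y": 0.12, "z": 0, "roll": -0.05}
    - {"hand": 1, "x": 0.25, "y": 0.608, "z": 0, "roll": -0.1727}
    - {"hand": 1, "x": 0.25, "y": 0.608, "z": 0, "roll": -0.1727}
    - {"hand": 1, "x": 0.25, "y": 0.608, "z": 0, "roll": -0.1727}
    - {"hand": 1, "x": 0.25, "y": 0.608, "z": 0, "roll": -0.1727}
    - {"hand": 1, "x": 0.25, "y": 0.608, "z": 0, "roll": -0.1727}
    - {"hand": 1, "x": 0.25, "y": 0.608, "z": 0, "roll": -0.1727}
    - {"hand": 1, "x": 0.25, "y": 0.608, "z": 0, "roll": -0.1727}
    - {"hand": 1, "x": 0.25, "y": 0.608, "z": 0, "roll": -0.1727}

```text
time: 12.52
tool_pos: [0.5372, -0.3336, 0.1001]
tcp_rot: [-3.103, -0.488, 0.004]
wrist_force: [1.1, -0.3, -2.1]
width: 0.558
grip_force: 53.3
```

>>> servo_tool:
  targets:
    - {"hand": 1, "x": 0, "y": 0, "z": 0, "roll": 0}
    - {"hand": 1, "x": 0, "y": 0, "z": 0, "roll": 0}
    - {"hand": 1, "x": 0, "y": 0, "z": 0, "roll": 0}
    - {"hand": 1, "x": 0, "y": 0, "z": 0, "roll": 0}
    - {"hand": 1, "x": 0, "y": 0, "z": 0, "roll": 0}

```text
time: 12.93
tool_pos: [0.5381, -0.3278, 0.1029]
tcp_rot: [-3.102, -0.496, 0.001]
wrist_force: [1.5, -0.4, -3.0]
width: 0.562
grip_force: 53.3
```

```bash
python3 - <<'E'
from h import *
st,im=shot("w10"); c=cam("wrist",st); print(st["tool_pos"],st["wrist_force"])
print(project(c,[[.598,-.2765,.0099],[.6178,-.3355,.0099]])/.64)
for p in project(c,[[.598,-.2765,.0099],[.6178,-.3355,.0099]])/.64:
    try: d,n=dot(im,p,half=6); print(d/.64,n)
    except Exception as e: print(e)
move([.5371,-.3292,.055],18.1)
E
```

```text
[ 0.53807667 -0.3277531   0.10294914] [ 1.45855138 -0.42124499 -3.0120114 ]
[[336.53796204 174.4270991 ]
 [464.35352041 173.75600837]]
[336.01642423 172.26862212] 77
[457.73514851 175.56311881] 22
now [ 0.5383 -0.328   0.1032] toolx yaw 18.17 t 12.98 -> xyz [-0.0029  0.0015  0.0965] roll 0.0004 dist mm 48 q [-0.59  0.29  1.82  0.    1.03  0.67]
```

>>> servo_tool:
  targets:
    - {"hand": 1, "x": -0.0028, "y": 0.0015, "z": 0, "roll": 0}
    - {"hand": 1, "x": -0.0028, "y": 0.0015, "z": 0.02, "roll": 0}
    - {"hand": 1, "x": -0.0028, "y": 0.0015, "z": 0.04, "roll": 0}
    - {"hand": 1, "x": -0.0028, "y": 0.0015, "z": 0.06, "roll": 0}
    - {"hand": 1, "x": -0.0028, "y": 0.0015, "z": 0.08, "roll": 0}
    - {"hand": 1, "x": -0.0028, "y": 0.0015, "z": 0.096, "roll": 0}
    - {"hand": 1, "x": -0.0028, "y": 0.0015, "z": 0.096, "roll": 0}
    - {"hand": 1, "x": -0.0028, "y": 0.0015, "z": 0.096, "roll": 0}

```text
time: 13.65
tool_pos: [0.5363, -0.3298, 0.0538]
tcp_rot: [-3.101, -0.494, 0.003]
wrist_force: [-0.5, -0.7, -1.6]
width: 0.56
grip_force: 53.3
```

```bash
python3 -c "
from h import *
s=bot.read_state(); print(s['wrist_force'],s['torque'])
move([.5371,-.3292,.043],18.1)"
```

```text
[-0.51308887 -0.71843856 -1.58367741] [ 0.02667962 -0.01098859 -0.01488399]
now [ 0.5363 -0.3298  0.0538] toolx yaw 18.09 t 13.65 -> xyz [ 0.002  -0.0006  0.0216] roll -0.0001 dist mm 11 q [-0.59  0.34  1.85  0.    0.95  0.66]
```

>>> servo_tool:
  targets:
    - {"hand": 1, "x": 0.001, "y": 0, "z": 0.01, "roll": 0}
    - {"hand": 1, "x": 0.001, "y": 0, "z": 0.02, "roll": 0}
    - {"hand": 1, "x": 0.001, "y": 0, "z": 0.024, "roll": 0}
    - {"hand": 1, "x": 0.001, "y": 0, "z": 0.024, "roll": 0}
    - {"hand": 0, "x": 0.001, "y": 0, "z": 0.024, "roll": 0}
    - {"hand": -0.4, "x": 0.001, "y": 0, "z": 0.024, "roll": 0}
    - {"hand": -1, "x": 0.001, "y": 0, "z": 0.024, "roll": 0}
    - {"hand": -1, "x": 0.001, "y": 0, "z": 0.024, "roll": 0}
    - {"hand": -1, "x": 0.001, "y": 0, "z": 0.024, "roll": 0}
    - {"hand": -1, "x": 0.001, "y": 0, "z": 0.024, "roll": 0}

```text
time: 14.48
tool_pos: [0.538, -0.3304, 0.0439]
tcp_rot: [3.102, 0.494, 0.001]
wrist_force: [-0.3, -0.3, 0.7]
width: 0.997
grip_force: 0.0
```

>>> servo_tool:
  targets:
    - {"hand": -1, "x": 0, "y": 0, "z": -0.05, "roll": 0}
    - {"hand": -1, "x": 0, "y": 0, "z": -0.2, "roll": 0}
    - {"hand": -1, "x": 0, "y": 0, "z": -0.2, "roll": 0}
    - {"hand": -1, "x": 0, "y": 0, "z": -0.2, "roll": 0}
    - {"hand": -1, "x": 0, "y": 0, "z": -0.2, "roll": 0}
    - {"hand": -1, "x": 0, "y": 0, "z": -0.2, "roll": 0}
    - {"hand": -1, "x": 0, "y": 0, "z": -0.2, "roll": 0}

```text
time: 15.07
tool_pos: [0.5365, -0.3294, 0.1416]
tcp_rot: [-3.1, -0.494, 0.003]
wrist_force: [-0.0, -0.8, -0.2]
width: 0.995
grip_force: 0.0
```

```bash
python3 - <<'E'
from h import *
st,im=shot("w11"); c=cam("wrist",st); u=np.array([np.cos(np.radians(18.1)),np.sin(np.radians(18.1))])
b=np.array([.536,-.3295]); uv=project(c,[[*(b+.018*u),.065],[*(b-.018*u),.065]])/.64; print(uv)
q=np.array([dot(im,p,half=7)[0] for p in uv]); print(q/.64)
for z in (.065,.068):
    P=onplane(c,q,z)*1000; d=P[0]-P[1]; print(z,P.mean(0),np.linalg.norm(d),np.degrees(np.arctan2(d[1],d[0])))
# bracket views: standoffs
w2,w3=load("w2"),load("w3")
print(st["tool_pos"]); move([.5,.27,.2],0)
cv2.imwrite('pics/w11b.png',cv2.resize(im,(800,600))[:,:,::-1])
E
```

```text
[[398.09563978 292.98078783]
 [397.96238038 360.81021004]]
[[399.33715528 292.36922962]
 [399.35603514 360.34094728]]
0.065 [ 536.47679642 -330.03599738   65.        ] 36.0471324656045 18.271822982908432
0.068 [ 537.51203018 -329.68625246   68.        ] 35.55270153650624 18.271822982908347
[ 0.53648367 -0.32941146  0.14155441]
now [ 0.5363 -0.3293  0.1411] toolx yaw 18.09 t 15.12 -> xyz [ 0.3029 -1.1622 -0.115 ] roll 0.1005 dist mm 603 q [-0.59  0.25  1.79 -0.    1.1   0.66]
```

View pics/w11b.png

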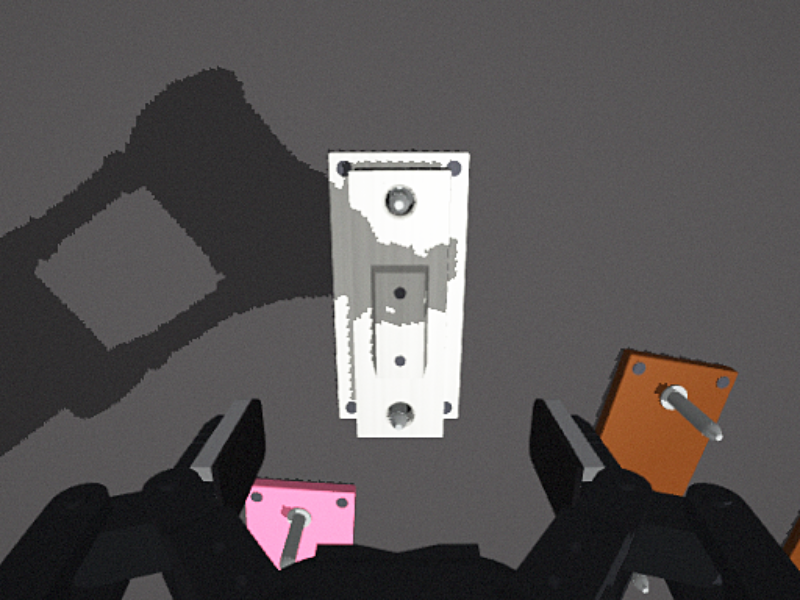

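w11 shows the nest square on the riser with the pins through both holes at (399,202) and (399,415), and the tongue upward. Its dot spacing is 36.05 mm at z=65, so it's fully down. The tongue is at (536.5, -330.0) with yaw 18.27°. The bracket comes next.

```bash
python3 - <<'E'
from h import *
w3=load("w3"); c=cam("wrist",w3[0])
P=onplane(c,np.array([[196,272],[190,320]])*.64,.05); print(P, np.degrees(np.arctan2(*(P[0]-P[1])[[1,0]])))
m=P.mean(0); move([m[0],m[1],.17],95)
E
```

```text
[[0.52677374 0.33512974 0.05      ]
 [0.49032043 0.34461631 0.05      ]] -14.587038206984097
now [ 0.5363 -0.3293  0.1411] toolx yaw 18.09 t 15.12 -> xyz [ 0.3627 -1.2896 -0.0548] roll -0.4273 dist mm 670 q [-0.59  0.25  1.79 -0.    1.1   0.66]
```

>>> servo_tool:
  targets:
    - {"hand": -1, "x": 0.18, "y": -0.645, "z": -0.055, "roll": -0.16}
    - {"hand": -1, "x": 0.18, "y": -0.645, "z": -0.055, "roll": -0.16}
    - {"hand": -1, "x": 0.18, "y": -0.645, "z": -0.055, "roll": -0.16}
    - {"hand": -1, "x": 0.18, "y": -0.645, "z": -0.055, "roll": -0.16}
    - {"hand": -1, "x": 0.18, "y": -0.645, "z": -0.055, "roll": -0.16}
    - {"hand": -1, "x": 0.18, "y": -0.645, "z": -0.055, "roll": -0.16}
    - {"hand": -1, "x": 0.18, "y": -0.645, "z": -0.055, "roll": -0.16}
    - {"hand": -1, "x": 0.18, "y": -0.645, "z": -0.055, "roll": -0.16}
    - {"hand": -1, "x": 0.18, "y": -0.645, "z": -0.055, "roll": -0.16}
    - {"hand": -1, "x": 0.18, "y": -0.645, "z": -0.055, "roll": -0.16}

```text
time: 15.95
tool_pos: [0.5219, 0.0067, 0.1695]
tcp_rot: [-2.878, -1.256, 0.003]
wrist_force: [0.8, 0.2, -0.5]
width: 0.998
grip_force: 0.0
```

```bash
python3 - <<'E'
from h import *
move([.508,.33,.17],75.4)
E
```

```text
now [0.5219 0.0067 0.1695] toolx yaw 47.16 t 15.95 -> xyz [ 0.4552 -0.4601 -0.0009] roll -0.1569 dist mm 324 q [-0.03  0.02  1.99  0.    1.13  0.71]
```

>>> servo_tool:
  targets:
    - {"hand": -1, "x": 0.455, "y": -0.46, "z": 0, "roll": -0.157}
    - {"hand": -1, "x": 0.455, "y": -0.46, "z": 0, "roll": -0.157}
    - {"hand": -1, "x": 0.455, "y": -0.46, "z": 0, "roll": -0.157}
    - {"hand": -1, "x": 0.455, "y": -0.46, "z": 0, "roll": -0.157}
    - {"hand": -1, "x": 0.455, "y": -0.46, "z": 0, "roll": -0.157}
    - {"hand": -1, "x": 0.455, "y": -0.46, "z": 0, "roll": -0.157}
    - {"hand": -1, "x": 0.455, "y": -0.46, "z": 0, "roll": -0.157}
    - {"hand": -1, "x": 0.455, "y": -0.46, "z": 0, "roll": -0.157}
    - {"hand": -1, "x": 0.455, "y": -0.46, "z": 0, "roll": -0.157}
    - {"hand": -1, "x": 0.455, "y": -0.46, "z": 0, "roll": -0.157}

```text
time: 16.78
tool_pos: [0.5106, 0.3275, 0.1692]
tcp_rot: [2.488, 1.917, -0.004]
wrist_force: [-0.6, -0.6, 0.4]
width: 1.001
grip_force: 0.0
```

>>> servo_tool:
  targets:
    - {"hand": -1, "x": 0, "y": 0, "z": 0, "roll": 0}
    - {"hand": -1, "x": 0, "y": 0, "z": 0, "roll": 0}
    - {"hand": -1, "x": 0, "y": 0, "z": 0, "roll": 0}
    - {"hand": -1, "x": 0, "y": 0, "z": 0, "roll": 0}

```text
time: 17.12
tool_pos: [0.511, 0.326, 0.1707]
tcp_rot: [2.492, 1.913, -0.001]
wrist_force: [0.1, -0.2, -0.1]
width: 1.001
grip_force: 0.0
```

```bash
python3 - <<'E'
from h import *
st,im=shot("w12")
cv2.imwrite('pics/w12b.png',cv2.resize(im,(800,600))[:,:,::-1])
E
```

```text
(no output)
```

View pics/w12b.png

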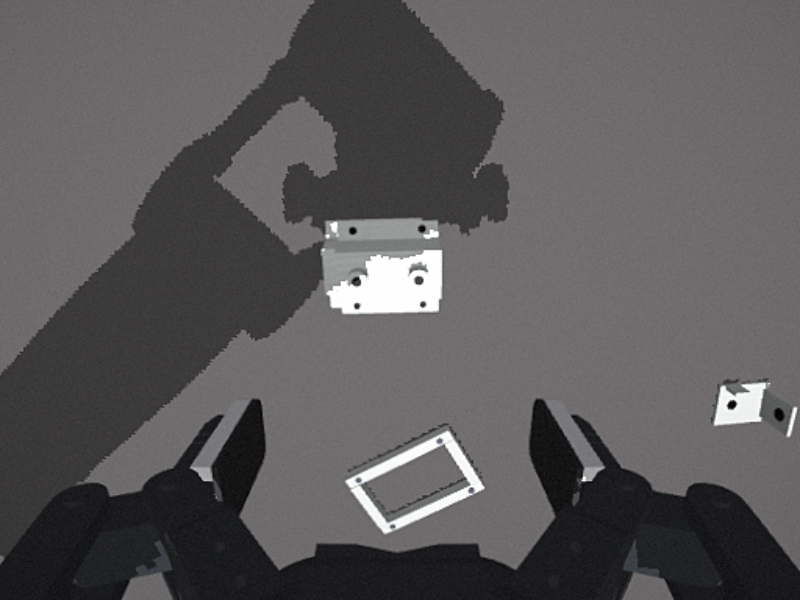

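w12 shows the bracket pair from above. The standoff dots are at (357,282) and (419,281), the far flange dots at (353,231) and (422,229), and the near ones at (357,306) and (423,305). I'll triangulate these against w3.

```bash
python3 - <<'E'
from h import *
w3,w12=load("w3"),load("w12")
a=w3[1][140:225,95:175]; b=w12[1][130:210,195:290]
v=np.zeros((600,790,3),np.uint8); A=cv2.resize(a,None,fx=4.2,fy=4.2,interpolation=cv2.INTER_CUBIC); B=cv2.resize(b,None,fx=4.6,fy=4.6,interpolation=cv2.INTER_CUBIC)
v[:A.shape[0],:A.shape[1]]=A; v[:B.shape[0],345:345+B.shape[1]]=B; cv2.imwrite("pics/pair.png",v[:370,:,::-1])
E
```

```text
(no output)
```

View pics/pair.png

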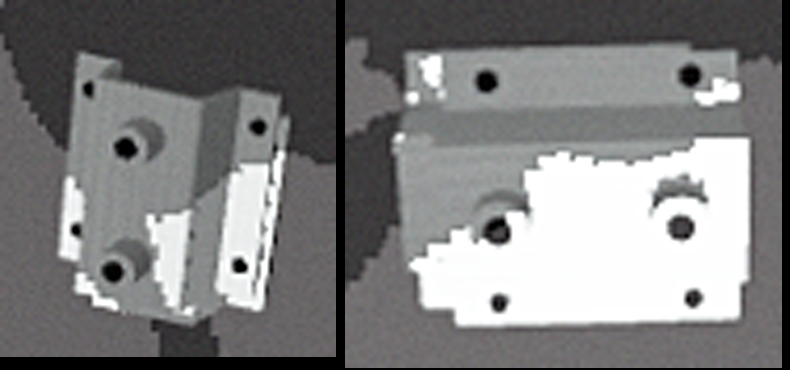

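```bash
python3 - <<'E'
from h import *
w3,w12=load("w3"),load("w12")
N=["so+","so-","f-y+","f-y-","f+y+","f+y-"]
a=[(125.2,175),(121.7,204.5),(156.4,170.2),(151.9,203.1),(116.4,161),(113.1,194.8)]
b=[(267.8,179.6),(228,180),(270.7,194.6),(228.5,195.7),(269.8,146.3),(225.9,147.4)]
cs=cam("wrist",w3[0]),cam("wrist",w12[0]); Q=[]
for n,p,q in zip(N,a,b):
    p=dot(w3[1],np.array(p)/.64,half=4)[0]; q=dot(w12[1],np.array(q)/.64,half=4)[0]
    P,g=twoview(cs[0],p,cs[1],q); Q.append(q); print(n,p.round(1),q.round(1),(P*1000).round(1),round(g*1000,1))
for z,i in ((.05,(0,1)),(.016,(2,3)),(.016,(4,5))):
    P=onplane(cs[1],[Q[k] for k in i],z)*1000; d=P[0]-P[1]; print(P.mean(0).round(1),np.linalg.norm(d).round(1),np.degrees(np.arctan2(d[1],d[0])).round(1))
E
```

```text
so+ [124.4 174.8] [267.6 179. ] [526.3 336.4  49.8] 0.7
so- [121.4 204.3] [227.5 179.7] [491.  345.   49.2] 0.8
f-y+ [156.  169.8] [270.3 194.4] [524.4 311.1  15.9] 0.7
f-y- [151.6 203. ] [228.  195.5] [481.4 321.2  15.9] 0.5
f+y+ [115.6 160.7] [269.6 146. ] [536.  360.1  16.5] 1.2
f+y- [112.6 194.3] [225.4 147.3] [493.3 370.1  16.6] 0.8
[508.4 340.7  50. ] 36.4 -13.9
[502.6 316.1  16. ] 44.0 -13.4
[514.1 364.9  16. ] 43.8 -13.3
```

```bash
python3 - <<'E'
from h import *
for t,y in (("w9",.025),("w12",.0425)):
    st,im=load(t); c=cam("wrist",st); M=R.from_rotvec(st["tcp_rot"]).as_matrix()
    for z in (-.013,-.01,-.005,-.003,0,.003,.005):
        print(t,z,(project(c,(M@np.array([[.011,-y,z],[-.011,-y,z],[.011,y,z]]).T).T+st["tool_pos"])/.64).round(0).tolist())
E
```

```text
w9 -0.013 [[318.0, 394.0], [322.0, 454.0], [479.0, 394.0]]
w9 -0.01 [[319.0, 389.0], [323.0, 449.0], [477.0, 389.0]]
w9 -0.005 [[322.0, 382.0], [325.0, 440.0], [475.0, 382.0]]
w9 -0.003 [[323.0, 379.0], [326.0, 437.0], [474.0, 380.0]]
w9 0 [[324.0, 375.0], [327.0, 432.0], [472.0, 376.0]]
w9 0.003 [[325.0, 372.0], [328.0, 427.0], [471.0, 372.0]]
w9 0.005 [[326.0, 369.0], [329.0, 424.0], [470.0, 369.0]]
w12 -0.013 [[262.0, 393.0], [268.0, 453.0], [535.0, 394.0]]
w12 -0.01 [[264.0, 389.0], [271.0, 448.0], [532.0, 389.0]]
w12 -0.005 [[268.0, 382.0], [274.0, 440.0], [528.0, 382.0]]
w12 -0.003 [[270.0, 379.0], [276.0, 436.0], [526.0, 379.0]]
w12 0 [[272.0, 375.0], [278.0, 432.0], [524.0, 375.0]]
w12 0.003 [[274.0, 371.0], [280.0, 427.0], [522.0, 372.0]]
w12 0.005 [[276.0, 369.0], [281.0, 424.0], [520.0, 369.0]]
```

```bash
python3 - <<'E'
from h import *
move([.5085,.3406,.1],76.7)
E
```

```text
now [0.5109 0.3263 0.1708] toolx yaw 75.05 t 17.17 -> xyz [ 0.0264 -0.0121  0.1416] roll -0.0092 dist mm 72 q [ 0.53  0.18  1.82 -0.    1.14  0.79]
```

>>> servo_tool:
  targets:
    - {"hand": -0.6, "x": 0.026, "y": -0.012, "z": 0.04, "roll": -0.009}
    - {"hand": -0.6, "x": 0.026, "y": -0.012, "z": 0.1, "roll": -0.009}
    - {"hand": -0.6, "x": 0.026, "y": -0.012, "z": 0.141, "roll": -0.009}
    - {"hand": -0.6, "x": 0.026, "y": -0.012, "z": 0.141, "roll": -0.009}
    - {"hand": -0.6, "x": 0.026, "y": -0.012, "z": 0.141, "roll": -0.009}
    - {"hand": -0.6, "x": 0.026, "y": -0.012, "z": 0.141, "roll": -0.009}
    - {"hand": -0.6, "x": 0.026, "y": -0.012, "z": 0.141, "roll": -0.009}

```text
time: 17.75
tool_pos: [0.5096, 0.3423, 0.1025]
tcp_rot: [2.463, 1.95, 0.006]
wrist_force: [-1.0, 0.1, 0.9]
width: 0.796
grip_force: 0.0
```

```bash
python3 - <<'E'
from h import *
st,im=shot("w13"); c=cam("wrist",st)
T=np.array([[526.1,336.4,50],[491,344.8,50],[524.3,311.1,16],[481.5,321.2,16]])/1000
uv=project(c,T); 
for p,z in zip(uv,T[:,2]):
    d,n=dot(im,p/.64,half=7); print((p/.64).round(),(d/.64).round(1),n,(onplane(c,[d],z)*1000).round(1), st["width"])
move([.5085,.3406,.0405],76.7)
E
```

```text
[436. 351.] [435.8 351.2] 41 [[526.  336.3  50. ]] 0.7962500958341945
[356. 351.] [356.1 351.2] 42 [[491.  344.5  50. ]] 0.7962500958341945
[437. 370.] [436.5 372.1] 5 [[523.8 309.7  16. ]] 0.7962500958341945
[355. 370.] [355.2 371.9] 4 [[481.1 319.9  16. ]] 0.7962500958341945
now [0.5096 0.3424 0.1026] toolx yaw 76.75 t 17.8 -> xyz [-0.0044 -0.0017  0.1242] roll 0.0003 dist mm 62 q [0.55 0.26 1.86 0.   1.02 0.78]
```

>>> servo_tool:
  targets:
    - {"hand": -0.6, "x": -0.0044, "y": -0.0017, "z": 0.03, "roll": 0}
    - {"hand": -0.6, "x": -0.0044, "y": -0.0017, "z": 0.08, "roll": 0}
    - {"hand": -0.6, "x": -0.0044, "y": -0.0017, "z": 0.11, "roll": 0}
    - {"hand": -0.6, "x": -0.0044, "y": -0.0017, "z": 0.124, "roll": 0}
    - {"hand": -0.6, "x": -0.0044, "y": -0.0017, "z": 0.124, "roll": 0}
    - {"hand": -0.6, "x": -0.0044, "y": -0.0017, "z": 0.124, "roll": 0}
    - {"hand": -0.6, "x": -0.0044, "y": -0.0017, "z": 0.124, "roll": 0}

```text
time: 18.38
tool_pos: [0.5081, 0.3406, 0.0401]
tcp_rot: [2.462, 1.951, 0.005]
wrist_force: [-0.0, -0.3, 0.5]
width: 0.795
grip_force: 0.0
```

```bash
python3 - <<'E'
from h import *
move([.5085,.3406,.0405],76.7)
E
```

```text
now [0.5081 0.3406 0.0401] toolx yaw 76.77 t 18.38 -> xyz [ 0.0003  0.0008 -0.0009] roll 0.0004 dist mm 1 q [0.55 0.33 1.91 0.   0.91 0.78]
```

>>> servo_tool:
  targets:
    - {"hand": 0, "x": 0, "y": 0, "z": 0, "roll": 0}
    - {"hand": 1, "x": 0, "y": 0, "z": 0, "roll": 0}
    - {"hand": 1, "x": 0, "y": 0, "z": 0, "roll": 0}
    - {"hand": 1, "x": 0, "y": 0, "z": 0, "roll": 0}
    - {"hand": 1, "x": 0, "y": 0, "z": 0, "roll": 0}
    - {"hand": 1, "x": 0, "y": 0, "z": 0, "roll": 0}
    - {"hand": 1, "x": 0, "y": 0, "z": 0, "roll": 0}
  grip_force: 30

```text
time: 18.97
tool_pos: [0.5078, 0.3405, 0.0402]
tcp_rot: [2.462, 1.951, 0.004]
wrist_force: [-1.7, -0.5, 5.2]
width: 0.535
grip_force: 29.9
```

>>> servo_tool:
  targets:
    - {"hand": 1, "x": 0, "y": 0, "z": -0.02, "roll": 0}
    - {"hand": 1, "x": 0, "y": 0, "z": -0.05, "roll": 0}
    - {"hand": 1, "x": 0, "y": 0, "z": -0.09, "roll": 0}
    - {"hand": 1, "x": 0, "y": 0, "z": -0.15, "roll": 0}
    - {"hand": 1, "x": 0, "y": 0, "z": -0.22, "roll": 0}
    - {"hand": 1, "x": 0, "y": 0, "z": -0.22, "roll": 0}
    - {"hand": 1, "x": 0, "y": 0, "z": -0.22, "roll": 0}
    - {"hand": 1, "x": 0, "y": 0, "z": -0.22, "roll": 0}

```text
time: 19.63
tool_pos: [0.5066, 0.3397, 0.1487]
tcp_rot: [2.462, 1.951, 0.001]
wrist_force: [0.6, 0.6, -1.6]
width: 0.534
grip_force: 31.0
```

```bash
python3 - <<'E'
from h import *
st,im=shot("w14"); c=cam("wrist",st); print(st["tool_pos"],st["tcp_rot"],st["wrist_force"])
M=R.from_rotvec(st["tcp_rot"]).as_matrix()
f=lambda P:(project(c,(M@np.array(P).T).T+st["tool_pos"])/.64).round(0).tolist()
print(f([[0,.018,-.0095],[0,-.018,-.0095],[.025,.022,.0245],[.025,-.022,.0245],[-.025,.022,.0245],[-.025,-.022,.0245]]))
cv2.imwrite('pics/w14b.png',cv2.resize(im,(800,600))[:,:,::-1])
E
```

```text
[0.50663689 0.33966996 0.14870708] [2.46247475e+00 1.95074862e+00 6.87298275e-04] [ 0.62971902  0.56004203 -1.58371302]
[[454.0, 419.0], [343.0, 419.0], [456.0, 313.0], [340.0, 313.0], [451.0, 429.0], [344.0, 429.0]]
```

View pics/w14b.png

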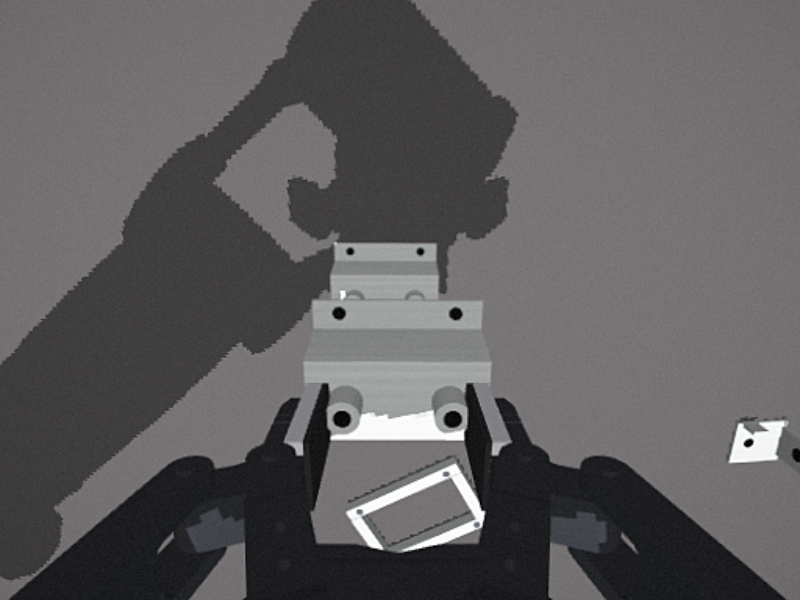

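The bracket came off cleanly with the spare left behind at (385,270). In hand its dots at (342,419), (453,419), (339,313) and (456,313) match prediction to within 1 px, so it's level and centred. Before placing it I'll re-measure the tongue from the same tool yaw, standing off by 85 mm.

```bash
python3 - <<'E'
from h import *
move([.563,-.411,.149],108.27)
E
```

```text
now [0.5059 0.3392 0.1474] toolx yaw 76.77 t 19.68 -> xyz [-1.4345  0.4545 -0.0019] roll -0.175 dist mm 752 q [ 0.55  0.21  1.83 -0.    1.1   0.78]
```

>>> servo_tool:
  targets:
    - {"hand": 1, "x": -0.04, "y": 0.0127, "z": 0, "roll": -0.005}
    - {"hand": 1, "x": -0.1, "y": 0.0317, "z": 0, "roll": -0.012}
    - {"hand": 1, "x": -0.7, "y": 0.222, "z": 0, "roll": -0.088}
    - {"hand": 1, "x": -0.7, "y": 0.222, "z": 0, "roll": -0.088}
    - {"hand": 1, "x": -0.7, "y": 0.222, "z": 0, "roll": -0.088}
    - {"hand": 1, "x": -0.7, "y": 0.222, "z": 0, "roll": -0.088}
    - {"hand": 1, "x": -0.7, "y": 0.222, "z": 0, "roll": -0.088}
    - {"hand": 1, "x": -0.7, "y": 0.222, "z": 0, "roll": -0.088}
    - {"hand": 1, "x": -0.7, "y": 0.222, "z": 0, "roll": -0.088}
    - {"hand": 1, "x": -0.7, "y": 0.222, "z": 0, "roll": -0.088}

```text
time: 20.52
tool_pos: [0.533, -0.0297, 0.1463]
tcp_rot: [-2.17, -2.268, 0.005]
wrist_force: [-0.5, 0.2, -1.1]
width: 0.529
grip_force: 31.0
```

```bash
python3 - <<'E'
from h import *
move([.563,-.411,.149],108.27)
E
```

```text
now [ 0.533  -0.0297  0.1463] toolx yaw 92.53 t 20.52 -> xyz [-0.7645  0.0263 -0.005 ] roll -0.0875 dist mm 382 q [-0.1   0.07  1.99 -0.    1.08 -0.15]
```

>>> servo_tool:
  targets:
    - {"hand": 1, "x": -0.7645, "y": 0.0263, "z": -0.005, "roll": -0.0875}
    - {"hand": 1, "x": -0.7645, "y": 0.0263, "z": -0.005, "roll": -0.0875}
    - {"hand": 1, "x": -0.7645, "y": 0.0263, "z": -0.005, "roll": -0.0875}
    - {"hand": 1, "x": -0.7645, "y": 0.0263, "z": -0.005, "roll": -0.0875}
    - {"hand": 1, "x": -0.7645, "y": 0.0263, "z": -0.005, "roll": -0.0875}
    - {"hand": 1, "x": -0.7645, "y": 0.0263, "z": -0.005, "roll": -0.0875}
    - {"hand": 1, "x": -0.7645, "y": 0.0263, "z": -0.005, "roll": -0.0875}
    - {"hand": 1, "x": -0.7645, "y": 0.0263, "z": -0.005, "roll": -0.0875}
    - {"hand": 1, "x": -0.7645, "y": 0.0263, "z": -0.005, "roll": -0.0875}
    - {"hand": 1, "x": -0.7645, "y": 0.0263, "z": -0.005, "roll": -0.0875}

```text
time: 21.35
tool_pos: [0.5638, -0.4127, 0.1483]
tcp_rot: [-1.842, -2.543, 0.003]
wrist_force: [0.4, -0.2, -0.0]
width: 0.534
grip_force: 30.9
```

>>> servo_tool:
  targets:
    - {"hand": 1, "x": 0, "y": 0, "z": 0, "roll": 0}
    - {"hand": 1, "x": 0, "y": 0, "z": 0, "roll": 0}
    - {"hand": 1, "x": 0, "y": 0, "z": 0, "roll": 0}
    - {"hand": 1, "x": 0, "y": 0, "z": 0, "roll": 0}
    - {"hand": 1, "x": 0, "y": 0, "z": 0, "roll": 0}

```text
time: 21.77
tool_pos: [0.5653, -0.4057, 0.1505]
tcp_rot: [-1.836, -2.548, -0.0]
wrist_force: [-0.3, 1.1, -1.8]
width: 0.536
grip_force: 30.9
```

```bash
python3 - <<'E'
from h import *
st,im=shot("w15"); c=cam("wrist",st); u=np.array([np.cos(np.radians(18.2)),np.sin(np.radians(18.2))])
M=R.from_rotvec(st["tcp_rot"]).as_matrix()
b=np.array([.5365,-.33]); uv=project(c,[[*(b+.018*u),.065],[*(b-.018*u),.065]])/.64; print(uv.round())
r=[dot(im,p,half=6) for p in uv]; q=np.array([x[0] for x in r]); print((q/.64).round(1),[x[1] for x in r])
P=onplane(c,q,.065)*1000; d=P[0]-P[1]; print(P.mean(0).round(2),np.linalg.norm(d),np.degrees(np.arctan2(d[1],d[0])))
f=lambda P:(project(c,(M@np.array(P).T).T+st["tool_pos"])/.64)
for p in f([[0,.018,-.0095],[0,-.018,-.0095],[.025,.022,.0245],[.025,-.022,.0245]]): print("hand",p.round(1),(dot(im,p,half=7)[0]/.64).round(1))
move([*P.mean(0)[:2]/1000,.149],108.27)
E
```

```text
[[429. 160.]
 [352. 159.]]
[[428.6 159.4]
 [351.7 159.1]] [54, 46]
[ 536.43 -329.88   65.  ] 35.937233198563405 18.29493768355005
hand [452.7 419.8] [452.1 418.5]
hand [342.  419.7] [341.2 418.2]
hand [455.7 314.1] [455.3 313.2]
hand [338.9 313.9] [338.4 312.7]
now [ 0.5655 -0.4059  0.1507] toolx yaw 108.46 t 21.82 -> xyz [ 0.1626 -0.0069  0.0036] roll 0.0011 dist mm 81 q [-0.66  0.36  1.63  0.    1.15 -0.98]
```

The tongue measures (536.4, -329.9) with yaw 18.3°, the same from both orientations.

>>> servo_tool:
  targets:
    - {"hand": 1, "x": 0.03, "y": -0.001, "z": 0, "roll": 0}
    - {"hand": 1, "x": 0.08, "y": -0.003, "z": 0, "roll": 0.001}
    - {"hand": 1, "x": 0.13, "y": -0.005, "z": 0, "roll": 0.001}
    - {"hand": 1, "x": 0.1626, "y": -0.0066, "z": 0, "roll": 0.001}
    - {"hand": 1, "x": 0.1626, "y": -0.0066, "z": 0.03, "roll": 0.001}
    - {"hand": 1, "x": 0.1626, "y": -0.0066, "z": 0.07, "roll": 0.001}
    - {"hand": 1, "x": 0.1626, "y": -0.0066, "z": 0.07, "roll": 0.001}
    - {"hand": 1, "x": 0.1626, "y": -0.0066, "z": 0.07, "roll": 0.001}
    - {"hand": 1, "x": 0.1626, "y": -0.0066, "z": 0.07, "roll": 0.001}

```text
time: 22.57
tool_pos: [0.537, -0.3313, 0.1166]
tcp_rot: [1.841, 2.544, -0.0]
wrist_force: [0.2, 0.2, -0.4]
width: 0.532
grip_force: 31.0
```

```bash
python3 - <<'E'
from h import *
move([.5366,-.3299,.076],108.28); print(bot.read_state()["wrist_force"])
E
```

```text
now [ 0.537  -0.3313  0.1166] toolx yaw 108.22 t 22.57 -> xyz [0.003  0.0001 0.0812] roll -0.0004 dist mm 41 q [-0.59  0.27  1.81 -0.    1.05 -0.91]
[ 0.1820133   0.23273063 -0.41411976]
```

>>> servo_tool:
  targets:
    - {"hand": 1, "x": 0.0025, "y": 0, "z": 0.01, "roll": 0}
    - {"hand": 1, "x": 0.0025, "y": 0, "z": 0.025, "roll": 0}
    - {"hand": 1, "x": 0.0025, "y": 0, "z": 0.04, "roll": 0}
    - {"hand": 1, "x": 0.0025, "y": 0, "z": 0.055, "roll": 0}
    - {"hand": 1, "x": 0.0025, "y": 0, "z": 0.068, "roll": 0}
    - {"hand": 1, "x": 0.0025, "y": 0, "z": 0.08, "roll": 0}
    - {"hand": 1, "x": 0.0025, "y": 0, "z": 0.08, "roll": 0}
    - {"hand": 1, "x": 0.0025, "y": 0, "z": 0.08, "roll": 0}

```text
time: 23.23
tool_pos: [0.5358, -0.3301, 0.075]
tcp_rot: [-1.842, -2.543, 0.0]
wrist_force: [-0.8, 0.3, -1.4]
width: 0.536
grip_force: 31.1
```

```bash
python3 - <<'E'
from h import *
move([.5366,-.3299,.0735],108.28); print(bot.read_state()["wrist_force"],bot.read_state()["torque"])
E
```

```text
now [ 0.5358 -0.3301  0.075 ] toolx yaw 108.18 t 23.23 -> xyz [-0.0001  0.0017  0.003 ] roll -0.0006 dist mm 2 q [-0.59  0.32  1.84 -0.    0.98 -0.91]
[-0.77805701  0.33800601 -1.41560353] [ 0.01128175 -0.00128148 -0.02347899]
```

>>> servo_tool:
  targets:
    - {"hand": 1, "x": 0, "y": 0.0017, "z": 0.001, "roll": 0}
    - {"hand": 1, "x": 0, "y": 0.0017, "z": 0.003, "roll": 0}
    - {"hand": 1, "x": 0, "y": 0.0017, "z": 0.004, "roll": 0}
    - {"hand": 1, "x": 0, "y": 0.0017, "z": 0.004, "roll": 0}
    - {"hand": 1, "x": 0, "y": 0.0017, "z": 0.004, "roll": 0}

```text
time: 23.65
tool_pos: [0.537, -0.3301, 0.074]
tcp_rot: [1.842, 2.544, 0.0]
wrist_force: [-0.4, -0.3, -1.0]
width: 0.533
grip_force: 31.1
```

```bash
python3 - <<'E'
from h import *
move([.5366,-.3299,.0732],108.28); print(bot.read_state()["wrist_force"])
E
```

```text
now [ 0.537  -0.3301  0.074 ] toolx yaw 108.19 t 23.65 -> xyz [ 0.0006 -0.0008  0.0015] roll -0.0005 dist mm 1 q [-0.59  0.32  1.84 -0.    0.98 -0.91]
[-0.40933486 -0.26097891 -1.03086839]
```

>>> servo_tool:
  targets:
    - {"hand": 1, "x": 0, "y": -0.0006, "z": 0.002, "roll": 0}
    - {"hand": 1, "x": 0, "y": -0.0006, "z": 0.003, "roll": 0}
    - {"hand": 1, "x": 0, "y": -0.0006, "z": 0.003, "roll": 0}
    - {"hand": -0.2, "x": 0, "y": -0.0006, "z": 0.003, "roll": 0}
    - {"hand": -0.5, "x": 0, "y": -0.0006, "z": 0.003, "roll": 0}
    - {"hand": -0.5, "x": 0, "y": -0.0006, "z": 0.003, "roll": 0}
    - {"hand": -0.5, "x": 0, "y": -0.0006, "z": 0.003, "roll": 0}
    - {"hand": -0.5, "x": 0, "y": -0.0006, "z": 0.003, "roll": 0}

```text
time: 24.32
tool_pos: [0.5366, -0.3301, 0.072]
tcp_rot: [-1.842, -2.544, 0.0]
wrist_force: [-0.4, 0.1, 0.2]
width: 0.747
grip_force: 0.0
```

>>> servo_tool:
  targets:
    - {"hand": -0.5, "x": 0, "y": 0, "z": -0.03, "roll": 0}
    - {"hand": -0.5, "x": 0, "y": 0, "z": -0.1, "roll": 0}
    - {"hand": -0.5, "x": 0, "y": 0, "z": -0.16, "roll": 0}
    - {"hand": -1, "x": 0, "y": 0, "z": -0.16, "roll": 0}
    - {"hand": -1, "x": 0, "y": 0, "z": -0.16, "roll": 0}
    - {"hand": -1, "x": 0, "y": 0, "z": -0.16, "roll": 0}
    - {"hand": -1, "x": 0, "y": 0, "z": -0.16, "roll": 0}

```text
time: 24.9
tool_pos: [0.5357, -0.3294, 0.1506]
tcp_rot: [-1.841, -2.542, 0.0]
wrist_force: [-0.5, -0.3, -0.4]
width: 0.993
grip_force: 0.0
```

```bash
cat > br.py <<'E'
from h import *
def bracket(tag):   # seated bracket's dots: standoff tops (83), flange tops (49)
    st,im=load(tag); c=cam("wrist",st); a=np.radians(18.25); u=np.array([np.cos(a),np.sin(a)]); v=np.array([-u[1],u[0]]); b=np.array([.5365,-.33])
    for n,z,l in (("so",.083,((.018,0),(-.018,0))),("f+",.049,((.022,.025),(-.022,.025))),("f-",.049,((.022,-.025),(-.022,-.025)))):
        uv=project(c,[[*(b+x*u+y*v),z] for x,y in l])/.64
        try:
            r=[dot(im,p,half=6) for p in uv]; q=np.array([x[0] for x in r]); P=onplane(c,q,z)*1000; d=P[0]-P[1]
            print(n,uv.round().tolist(),(q/.64).round(1).tolist(),[x[1] for x in r],P.mean(0).round(1),np.linalg.norm(d).round(2),np.degrees(np.arctan2(d[1],d[0])).round(2))
        except Exception as e: print(n,uv.round().tolist(),e)
E
python3 - <<'E'
from br import *
shot("w16"); bracket("w16"); move([.48,.166,.15],75)
E
```

```text
so [[436.0, 337.0], [361.0, 337.0]] [[437.0, 336.4], [361.8, 337.1]] [50, 39] [ 536.8 -329.7   83. ] 36.24 18.87
f+ [[440.0, 271.0], [357.0, 271.0]] [[440.4, 270.8], [357.8, 270.4]] [25, 21] [ 528.9 -306.2   49. ] 44.14 17.97
f- [[437.0, 357.0], [360.0, 357.0]] [[437.5, 357.9], [360.0, 357.9]] [13, 13] [ 544.7 -354.3   49. ] 44.09 18.33
now [ 0.5356 -0.3294  0.1503] toolx yaw 108.18 t 24.95 -> xyz [0.9759 0.2036 0.0028] roll 0.1843 dist mm 498 q [-0.59  0.24  1.79 -0.    1.12 -0.91]
```

The bracket is seated: its dot spacings fit z=83 and z=49, and it's centred within about 0.4 mm of the tongue with yaw about 18.2°. The frame is last.

>>> servo_tool:
  targets:
    - {"hand": -1, "x": 0.9759, "y": 0.2036, "z": 0, "roll": 0.5177}
    - {"hand": -1, "x": 0.9759, "y": 0.2036, "z": 0, "roll": 0.5177}
    - {"hand": -1, "x": 0.9759, "y": 0.2036, "z": 0, "roll": 0.5177}
    - {"hand": -1, "x": 0.9759, "y": 0.2036, "z": 0, "roll": 0.5177}
    - {"hand": -1, "x": 0.9759, "y": 0.2036, "z": 0, "roll": 0.5177}
    - {"hand": -1, "x": 0.9759, "y": 0.2036, "z": 0, "roll": 0.5177}
    - {"hand": -1, "x": 0.9759, "y": 0.2036, "z": 0, "roll": 0.5177}
    - {"hand": -1, "x": 0.9759, "y": 0.2036, "z": 0, "roll": 0.5177}
    - {"hand": -1, "x": 0.9759, "y": 0.2036, "z": 0, "roll": 0.5177}
    - {"hand": -1, "x": 0.9759, "y": 0.2036, "z": 0, "roll": 0.5177}

```text
time: 25.78
tool_pos: [0.4923, 0.0591, 0.1509]
tcp_rot: [-2.943, -1.097, 0.004]
wrist_force: [0.7, -0.9, 0.3]
width: 0.995
grip_force: 0.0
```

```bash
python3 - <<'E'
from h import *
w3=load("w3"); c=cam("wrist",w3[0])
P=onplane(c,[dot(w3[1],p,half=4)[0] for p in ((384,281),(448,264),(468,345),(407,360))],.0097)*1000; print(P.round(1),P.mean(0))
for i,j in ((0,3),(1,2)): d=P[i]-P[j]; print(np.linalg.norm(d),np.degrees(np.arctan2(d[1],d[0])))
move([.482,.166,.15],16)
E
```

```text
[[510.3 201.4   9.7]
 [524.2 150.    9.7]
 [454.9 131.7   9.7]
 [441.  182.8   9.7]] [482.59539048 166.49880478   9.7       ]
71.83662948093345 15.047419815409258
71.73381929743927 14.807817430256906
now [0.4923 0.0591 0.1509] toolx yaw 40.87 t 25.78 -> xyz [ 0.1244 -0.1752  0.0019] roll 0.1382 dist mm 107 q [ 0.07 -0.01  2.06  0.    1.09  0.93]
```

>>> servo_tool:
  targets:
    - {"hand": -1, "x": 0.1244, "y": -0.1752, "z": 0.05, "roll": 0.1437}
    - {"hand": -1, "x": 0.1244, "y": -0.1752, "z": 0.05, "roll": 0.1437}
    - {"hand": -1, "x": 0.1244, "y": -0.1752, "z": 0.05, "roll": 0.1437}
    - {"hand": -1, "x": 0.1244, "y": -0.1752, "z": 0.05, "roll": 0.1437}
    - {"hand": -1, "x": 0.1244, "y": -0.1752, "z": 0.05, "roll": 0.1437}
    - {"hand": -1, "x": 0.1244, "y": -0.1752, "z": 0.05, "roll": 0.1437}
    - {"hand": -1, "x": 0.1244, "y": -0.1752, "z": 0.05, "roll": 0.1437}
    - {"hand": -1, "x": 0.1244, "y": -0.1752, "z": 0.05, "roll": 0.1437}

```text
time: 26.45
tool_pos: [0.4831, 0.1633, 0.1272]
tcp_rot: [3.113, 0.42, -0.0]
wrist_force: [0.7, 0.6, -0.6]
width: 0.996
grip_force: 0.0
```

```bash
python3 - <<'E'
from h import *
st,im=shot("w17"); c=cam("wrist",st)
W=np.array([[510.3,201.4,9.8],[524.2,150,9.8],[454.9,131.7,9.8],[441,182.8,9.8]])/1000
uv=project(c,W)/.64; r=[dot(im,p,half=6) for p in uv]; print(uv.round().tolist(),[(x[0]/.64).round(1).tolist() for x in r],[x[1] for x in r])
P=onplane(c,[x[0] for x in r],.0098)*1000; print(P.round(1),P.mean(0))
for i,j in ((0,3),(1,2)): d=P[i]-P[j]; print(np.linalg.norm(d),np.degrees(np.arctan2(d[1],d[0])))
move([*P.mean(0)[:2]/1000,.003],15)
E
```

```text
[[345.0, 241.0], [440.0, 241.0], [435.0, 359.0], [348.0, 359.0]] [[345.3, 241.6], [439.3, 243.8], [436.0, 360.5], [348.4, 360.1]] [26, 14, 19, 20]
[[510.  201.1   9.8]
 [522.8 150.1   9.8]
 [454.2 131.2   9.8]
 [440.3 182.4   9.8]] [481.82988256 166.18832575   9.8       ]
72.1068092241486 14.98832248591142
71.14285610314482 15.396561548507922
now [0.4832 0.1633 0.1274] toolx yaw 15.31 t 26.5 -> xyz [-0.0012 -0.0063  0.2487] roll 0.0017 dist mm 124 q [ 0.28  0.04  2.06 -0.    1.04  1.58]
```

>>> servo_tool:
  targets:
    - {"hand": -1, "x": -0.001, "y": -0.0063, "z": 0.08, "roll": 0.0017}
    - {"hand": -1, "x": -0.001, "y": -0.0063, "z": 0.16, "roll": 0.0017}
    - {"hand": -1, "x": -0.001, "y": -0.0063, "z": 0.22, "roll": 0.0017}
    - {"hand": -1, "x": -0.001, "y": -0.0063, "z": 0.256, "roll": 0.0017}
    - {"hand": -1, "x": -0.001, "y": -0.0063, "z": 0.256, "roll": 0.0017}
    - {"hand": -1, "x": -0.001, "y": -0.0063, "z": 0.256, "roll": 0.0017}
    - {"hand": -1, "x": -0.001, "y": -0.0063, "z": 0.256, "roll": 0.0017}

```text
time: 27.08
tool_pos: [0.4832, 0.1671, 0.0007]
tcp_rot: [-3.114, -0.41, -0.004]
wrist_force: [0.0, -1.1, 0.5]
width: 1.001
grip_force: 0.0
```

>>> servo_tool:
  targets:
    - {"hand": -0.5, "x": 0, "y": 0, "z": 0, "roll": 0}
    - {"hand": 0, "x": 0, "y": 0, "z": 0, "roll": 0}
    - {"hand": 1, "x": 0, "y": 0, "z": 0, "roll": 0}
    - {"hand": 1, "x": 0, "y": 0, "z": 0, "roll": 0}
    - {"hand": 1, "x": 0, "y": 0, "z": 0, "roll": 0}
    - {"hand": 1, "x": 0, "y": 0, "z": 0, "roll": 0}
    - {"hand": 1, "x": 0, "y": 0, "z": 0, "roll": 0}
  grip_force: 45

```text
time: 27.67
tool_pos: [0.4837, 0.1676, 0.0019]
tcp_rot: [-3.114, -0.411, -0.006]
wrist_force: [-0.9, -1.5, 7.0]
width: 0.704
grip_force: 46.6
```

>>> servo_tool:
  targets:
    - {"hand": 1, "x": 0, "y": 0, "z": -0.02, "roll": 0}
    - {"hand": 1, "x": 0, "y": 0, "z": -0.06, "roll": 0}
    - {"hand": 1, "x": 0, "y": 0, "z": -0.12, "roll": 0}
    - {"hand": 1, "x": 0, "y": 0, "z": -0.2, "roll": 0}
    - {"hand": 1, "x": 0, "y": 0, "z": -0.24, "roll": 0}
    - {"hand": 1, "x": 0, "y": 0, "z": -0.24, "roll": 0}
    - {"hand": 1, "x": 0, "y": 0, "z": -0.24, "roll": 0}
    - {"hand": 1, "x": 0, "y": 0, "z": -0.24, "roll": 0}

```text
time: 28.33
tool_pos: [0.4807, 0.167, 0.1188]
tcp_rot: [3.114, 0.411, -0.002]
wrist_force: [0.1, -0.8, -2.4]
width: 0.699
grip_force: 49.1
```

```bash
python3 - <<'E'
from h import *
st,im=shot("w18"); c=cam("wrist",st); M=R.from_rotvec(st["tcp_rot"]).as_matrix(); print(st["tool_pos"],st["wrist_force"],st["width"])
e=M.T@(c["eye"]-st["tool_pos"])
L=np.array([[.036,.0265],[.036,-.0265],[-.036,-.0265],[-.036,.0265]])
for zt in (-.009,-.011,-.007):
    uv=project(c,(M@np.c_[L,np.full(4,zt)].T).T+st["tool_pos"])/.64
    r=[]
    for p in uv:
        try: r.append(dot(im,p,half=9)[0])
        except Exception as x: r.append((np.nan,)*2)
    d=ray(c,r)@M; Q=(e+d*((zt-e[2])/d[:,2])[:,None])*1000
    print(zt,uv.round().tolist(),(np.array(r)/.64).round(1).tolist(),Q[:,:2].round(1).tolist())
move([.5367,-.330,.12],18.2)
E
```

```text
[0.4807061  0.16701438 0.11876899] [ 0.11442586 -0.77562302 -2.40828137] 0.6988996584196916
-0.009 [[487.0, 311.0], [310.0, 311.0], [323.0, 505.0], [473.0, 505.0]] [[483.7, 315.2], [309.8, 315.5], [322.3, 507.3], [471.2, 506.9]] [[34.8, 25.7], [34.6, -26.8], [-36.9, -26.7], [-36.6, 25.9]]
-0.011 [[488.0, 313.0], [309.0, 313.0], [322.0, 509.0], [474.0, 509.0]] [[483.7, 315.2], [309.8, 315.5], [322.3, 507.3], [471.2, 506.9]] [[35.4, 25.3], [35.3, -26.4], [-35.1, -26.3], [-34.9, 25.5]]
-0.007 [[485.0, 309.0], [312.0, 309.0], [324.0, 501.0], [472.0, 502.0]] [[483.7, 315.2], [309.8, 315.5], [322.3, 507.3], [471.2, 506.9]] [[34.1, 26.1], [33.9, -27.2], [-38.6, -27.1], [-38.4, 26.3]]
now [0.4801 0.1668 0.1178] toolx yaw 15.03 t 28.38 -> xyz [-0.1482  0.989  -0.0038] roll -0.0176 dist mm 500 q [0.29 0.05 2.07 0.   1.02 1.59]
```

The frame is held level and square, about 1.2 mm back along tool x. I'm carrying it to above the bracket.

>>> servo_tool:
  targets:
    - {"hand": 1, "x": -0.007, "y": 0.05, "z": -0.01, "roll": -0.001}
    - {"hand": 1, "x": -0.018, "y": 0.12, "z": -0.02, "roll": -0.002}
    - {"hand": 1, "x": -0.1456, "y": 0.988, "z": -0.02, "roll": -0.0176}
    - {"hand": 1, "x": -0.1456, "y": 0.988, "z": -0.02, "roll": -0.0176}
    - {"hand": 1, "x": -0.1456, "y": 0.988, "z": -0.02, "roll": -0.0176}
    - {"hand": 1, "x": -0.1456, "y": 0.988, "z": -0.02, "roll": -0.0176}
    - {"hand": 1, "x": -0.1456, "y": 0.988, "z": -0.02, "roll": -0.0176}
    - {"hand": 1, "x": -0.1456, "y": 0.988, "z": -0.02, "roll": -0.0176}
    - {"hand": 1, "x": -0.1456, "y": 0.988, "z": -0.02, "roll": -0.0176}
    - {"hand": 1, "x": -0.1456, "y": 0.988, "z": -0.02, "roll": -0.0176}

```text
time: 29.22
tool_pos: [0.5253, -0.2255, 0.1266]
tcp_rot: [-3.099, -0.496, 0.006]
wrist_force: [1.3, -0.3, -1.3]
width: 0.696
grip_force: 49.2
```

```bash
python3 - <<'E'
from h import *
move([.538,-.3299,.125],18.2)
E
```

```text
now [ 0.5253 -0.2255  0.1266] toolx yaw 18.17 t 29.22 -> xyz [-0.0409  0.2064  0.0027] roll -0.0002 dist mm 105 q [-0.45  0.16  1.93  0.    1.05  0.8 ]
```

>>> servo_tool:
  targets:
    - {"hand": 1, "x": -0.04, "y": 0.2, "z": 0, "roll": 0}
    - {"hand": 1, "x": -0.04, "y": 0.2, "z": 0, "roll": 0}
    - {"hand": 1, "x": -0.04, "y": 0.2, "z": 0, "roll": 0}
    - {"hand": 1, "x": -0.04, "y": 0.2, "z": 0, "roll": 0}
    - {"hand": 1, "x": -0.04, "y": 0.2, "z": 0, "roll": 0}
    - {"hand": 1, "x": -0.04, "y": 0.2, "z": 0, "roll": 0}
    - {"hand": 1, "x": -0.04, "y": 0.2, "z": 0, "roll": 0}

```text
time: 29.8
tool_pos: [0.5385, -0.3236, 0.1277]
tcp_rot: [-3.099, -0.498, 0.003]
wrist_force: [-0.1, -0.0, -1.3]
width: 0.698
grip_force: 49.3
```

```bash
python3 - <<'E'
from h import *
move([.538,-.3299,.072],18.2)
st,im=shot("w19"); c=cam("wrist",st)
b=np.array([.5368,-.3301]); a=np.radians(18.25); u=np.array([np.cos(a),np.sin(a)])
uv=project(c,[[*(b+.018*u),.083],[*(b-.018*u),.083]])/.64
r=[dot(im,p,half=7) for p in uv]; q=np.array([x[0] for x in r]); P=onplane(c,q,.083)*1000; d=P[0]-P[1]
print(uv.round(1).tolist(),(q/.64).round(1).tolist(),[x[1] for x in r],P.mean(0),np.linalg.norm(d),np.degrees(np.arctan2(d[1],d[0])))
E
```

```text
now [ 0.5385 -0.3236  0.1277] toolx yaw 18.25 t 29.8 -> xyz [-0.0046  0.012   0.1115] roll 0.0003 dist mm 56 q [-0.58  0.26  1.81  0.    1.08  0.67]
[[411.6, 320.6], [410.7, 396.3]] [[411.8, 320.8], [410.4, 396.6]] [57, 47] [ 536.66699687 -330.11334924   83.        ] 36.04782926255075 17.969700951548045
```

>>> servo_tool:
  targets:
    - {"hand": 1, "x": -0.0045, "y": 0.012, "z": 0, "roll": 0}
    - {"hand": 1, "x": -0.0045, "y": 0.012, "z": 0, "roll": 0}
    - {"hand": 1, "x": -0.0045, "y": 0.012, "z": 0, "roll": 0}
    - {"hand": 1, "x": -0.0045, "y": 0.012, "z": 0.03, "roll": 0}
    - {"hand": 1, "x": -0.0045, "y": 0.012, "z": 0.06, "roll": 0}
    - {"hand": 1, "x": -0.0045, "y": 0.012, "z": 0.09, "roll": 0}
    - {"hand": 1, "x": -0.0045, "y": 0.012, "z": 0.1, "roll": 0}
    - {"hand": 1, "x": -0.0045, "y": 0.012, "z": 0.1, "roll": 0}

```text
time: 30.52
tool_pos: [0.5378, -0.3307, 0.0775]
tcp_rot: [-3.099, -0.496, 0.004]
wrist_force: [-0.2, 0.1, -1.1]
width: 0.697
grip_force: 49.3
```

```bash
python3 - <<'E'
from h import *
move([.538,-.3299,.0525],18.2); print(bot.read_state()["wrist_force"],bot.read_state()["torque"])
E
```

```text
now [ 0.5378 -0.3307  0.0775] toolx yaw 18.2 t 30.52 -> xyz [ 0.001  -0.0013  0.05  ] roll 0.0 dist mm 25 q [-0.59  0.32  1.84  0.    0.99  0.66]
[-0.22009053  0.06300944 -1.14784368] [-0.00884851 -0.03137036  0.022881  ]
```

>>> servo_tool:
  targets:
    - {"hand": 1, "x": 0.001, "y": -0.0013, "z": 0.01, "roll": 0}
    - {"hand": 1, "x": 0.001, "y": -0.0013, "z": 0.025, "roll": 0}
    - {"hand": 1, "x": 0.001, "y": -0.0013, "z": 0.038, "roll": 0}
    - {"hand": 1, "x": 0.001, "y": -0.0013, "z": 0.048, "roll": 0}
    - {"hand": 1, "x": 0.001, "y": -0.0013, "z": 0.05, "roll": 0}
    - {"hand": 1, "x": 0.001, "y": -0.0013, "z": 0.05, "roll": 0}
    - {"hand": 1, "x": 0.001, "y": -0.0013, "z": 0.05, "roll": 0}

```text
time: 31.1
tool_pos: [0.5394, -0.3311, 0.0543]
tcp_rot: [3.102, 0.497, 0.0]
wrist_force: [0.7, 1.2, -1.3]
width: 0.697
grip_force: 49.3
```

```bash
python3 - <<'E'
from h import *
move([.538,-.3299,.051],18.2); print(bot.read_state()["wrist_force"],bot.read_state()["torque"])
E
```

```text
now [ 0.5394 -0.3311  0.0543] toolx yaw 18.19 t 31.1 -> xyz [-0.002  -0.0032  0.0066] roll -0.0001 dist mm 4 q [-0.59  0.35  1.85  0.    0.95  0.66]
[ 0.66416068  1.21283182 -1.28755897] [-0.02224267  0.02095131 -0.01745231]
```

>>> servo_tool:
  targets:
    - {"hand": 1, "x": -0.002, "y": -0.003, "z": 0, "roll": 0}
    - {"hand": 1, "x": -0.002, "y": -0.003, "z": 0.003, "roll": 0}
    - {"hand": 1, "x": -0.002, "y": -0.003, "z": 0.006, "roll": 0}
    - {"hand": 1, "x": -0.002, "y": -0.003, "z": 0.006, "roll": 0}
    - {"hand": 1, "x": -0.002, "y": -0.003, "z": 0.006, "roll": 0}
    - {"hand": 1, "x": -0.002, "y": -0.003, "z": 0.006, "roll": 0}

```text
time: 31.6
tool_pos: [0.538, -0.3299, 0.0513]
tcp_rot: [-3.102, -0.497, -0.0]
wrist_force: [-0.4, -0.1, -1.8]
width: 0.698
grip_force: 49.3
```

```bash
python3 - <<'E'
from h import *
move([.538,-.3299,.051],18.2); print(bot.read_state()["wrist_force"],bot.read_state()["torque"])
E
```

```text
now [ 0.538  -0.3299  0.0513] toolx yaw 18.19 t 31.6 -> xyz [0.0001 0.     0.0006] roll -0.0001 dist mm 0 q [-0.59  0.35  1.85  0.    0.94  0.66]
[-0.36474401 -0.08790158 -1.79481249] [ 1.71879824e-02  1.27469663e-05 -6.99288820e-03]
```

>>> servo_tool:
  targets:
    - {"hand": 1, "x": 0, "y": 0, "z": 0.001, "roll": 0}
    - {"hand": 1, "x": 0, "y": 0, "z": 0.0025, "roll": 0}
    - {"hand": 1, "x": 0, "y": 0, "z": 0.0025, "roll": 0}
    - {"hand": 1, "x": 0, "y": 0, "z": 0.0025, "roll": 0}
    - {"hand": -0.5, "x": 0, "y": 0, "z": 0.0025, "roll": 0}
    - {"hand": -0.8, "x": 0, "y": 0, "z": 0.0025, "roll": 0}
    - {"hand": -1, "x": 0, "y": 0, "z": 0.0025, "roll": 0}
    - {"hand": -1, "x": 0, "y": 0, "z": 0.0025, "roll": 0}
    - {"hand": -1, "x": 0, "y": 0, "z": 0.0025, "roll": 0}

```text
time: 32.35
tool_pos: [0.5379, -0.3299, 0.0499]
tcp_rot: [-3.102, -0.496, 0.0]
wrist_force: [-0.1, -0.5, -0.6]
width: 1.0
grip_force: 0.0
```

>>> servo_tool:
  targets:
    - {"hand": -1, "x": 0, "y": 0, "z": -0.03, "roll": 0}
    - {"hand": -1, "x": 0, "y": 0, "z": -0.1, "roll": 0}
    - {"hand": -1, "x": 0, "y": 0, "z": -0.2, "roll": 0}
    - {"hand": -1, "x": 0, "y": 0, "z": -0.24, "roll": 0}
    - {"hand": -1, "x": 0, "y": 0, "z": -0.24, "roll": 0}
    - {"hand": -1, "x": 0, "y": 0, "z": -0.24, "roll": 0}
    - {"hand": -1, "x": 0, "y": 0, "z": -0.24, "roll": 0}
    - {"hand": -1, "x": 0, "y": 0, "z": -0.24, "roll": 0}

```text
time: 33.02
tool_pos: [0.5367, -0.3291, 0.1678]
tcp_rot: [-3.1, -0.496, 0.004]
wrist_force: [-0.0, 0.4, -1.0]
width: 1.001
grip_force: 0.0
```

```bash
python3 - <<'E'
from h import *
st,im=shot("w20"); c=cam("wrist",st); print(st["tool_pos"],st["wrist_force"])
b=np.array([.5368,-.3301]); a=np.radians(18.25); u=np.array([np.cos(a),np.sin(a)]); v=np.array([-u[1],u[0]])
for n,z,l in (("frame",.059,((.036,.0265),(.036,-.0265),(-.036,-.0265),(-.036,.0265))),("so",.083,((.018,0),(-.018,0)))):
    uv=project(c,[[*(b+x*u+y*v),z] for x,y in l])/.64; r=[dot(im,p,half=6) for p in uv]; q=np.array([x[0] for x in r]); P=onplane(c,q,z)*1000
    print(n,uv.round().tolist(),(q/.64).round(1).tolist(),[x[1] for x in r],P.mean(0).round(1))
    for i,j in (((0,3),(1,2),(0,1),(3,2)) if n=="frame" else ((0,1),)): d=P[i]-P[j]; print(np.linalg.norm(d).round(2),np.degrees(np.arctan2(d[1],d[0])).round(2))
E
```

```text
[ 0.5367163  -0.32909087  0.16784618] [-7.32268438e-04  4.45939228e-01 -9.71067252e-01]
frame [[351.0, 244.0], [449.0, 244.0], [445.0, 366.0], [355.0, 366.0]] [[350.9, 245.0], [448.6, 245.1], [444.5, 366.0], [354.8, 366.3]] [28, 26, 23, 22] [ 536.4 -330.1   59. ]
71.91 18.35
71.63 18.3
52.96 108.24
52.9 108.54
so [[400.0, 288.0], [400.0, 354.0]] [[400.2, 288.3], [399.8, 354.2]] [40, 34] [ 536.6 -330.1   83. ]
36.01 18.05
```

The frame's dots fit z=59 mm on all four sides (71.8 × 52.9 mm), its yaw is 18.3°, and its centre matches the bracket's. It's flat, square and fully down, so I'm handing in.

```bash
python3 -c "
from workcell import ticket
print(ticket.finish_job())"
```

```text
the job is handed in; nothing more can be done
None
```

The fixture is built and handed in after about 33 s of robot time: riser, nest, bracket and frame went on in that order, each measured fully down and square before the next, and the spare, lens and tab were not touched.

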